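# Set up a collection order on the warming plate

## Robot

A 6-joint arm with a two-finger parallel gripper is mounted at the origin on the work surface. World frame = base frame: x ahead of the robot, y to its left, z up, the work surface at z = 0. Lengths are in mm, angles in rad, forces in N, time in s.
With the tool pointing down it reaches from about 350 to 975 mm from the base axis. Payload 7.1 kg.
Tool frame: the origin (TCP) lies midway between the tips of the shut fingers; the grasp point (between the pads) lies pinch_z behind it (pinch_z is the distance from the TCP to the grasp point, in mm); z points along the fingers, y is the line along which they close (so a half turn about z gives the same grasp; the last joint's range is limited). The gripper opens to 88 mm and grips with 3 to 60 N. Pads are 20 mm wide; open, the fingers measure 115 mm over their backs; the gripper's body (75 mm by 178 mm) begins 61 mm behind the grasp point.
Start: joints at [-1.242, 0.423, 1.63, -0, 1.089, -0.019], TCP at [213.036, -587.555, 222.675] pointing down, gripper open.
Joint ranges: [-3, 3], [-0.9, 2.11], [0.09, 2.58], [-1.31, 4.45], [0.11, 2.69], [-2.54, 2.54]. Speed limits (rad/s): [2.39, 2.39, 3.01, 3.14, 3.14, 3.14].

## Interface

Orientations are given as a rotation vector (axis times angle).
In Python, from workcell import get_obs, get_image, close_job, pinch_z gives the robot as it stands.
- The arm moves only by the tool jog_arm, never from a script. Its argument "commands" is a list of rows, each a list of 3 entries, a list of its own where there are three numbers: the gripper command: -1 is shut, 1 is fully open, values between are in proportion, then the shift along the tool's x, y, z as a fraction of full scale, then the turn, a rotation vector about the tool's x, y, z as a fraction of full scale. In form: [[gripper, [tx, ty, tz], [rx, ry, rz]], ...]. A call has 1 to 10 rows; each row shifts and turns the commanded pose from where the row before left it, along the tool's axes as they then stand; what a row does not reach is not made up. Full scale, the value 1, is 0.1 m for a shift and 45 degrees for a turn. A row lasts 1/10 s, in which the tool goes at most 50 mm and 8.59 degrees, less where a joint would pass 70% of its speed; a pose out of reach is approached as far as the arm can. A call with a number of a shift or a turn outside -1 to 1 is refused whole. A call with a gripper value outside its range is refused whole. The fingers move at their own pace and stop on an object; the grip force is fixed at half the most. Time passes only in rows, so rows that do not move let the fingers close. It gives the time, the measured TCP pose, the force, the opening and the grip force at its end, in the units of the state.
- get_obs(): the state, without advancing time (a new reading comes with each control period).
- get_image(name): name is "scene" or "top" or "wrist"; returns a dict with "image" (480x640x3 uint8, blue, green, red), "z_map" (480x640 float32, mm along the optical axis (not along the pixel's ray), 0 where there is no reading), "intrinsics" (3x3 intrinsics, pixels), "eye" and "orientation" of the camera in the world; the wrist camera has in their place "mount" (4x4, takes a point from camera to tool coordinates, whose origin is the TCP and whose axes are the flange's). Camera axes: x right, y down, z forward; pixel columns grow to the right and rows downward; lengths in mm; the calibration is good to about 2 mm. A picture is of the moment at which its call begins: read the wrist's pose just before it.
- close_job(): hands the job in; it is judged then, once.
The state is a dict: "t": time; "qpos": joint angles; "qvel": joint speeds; "joint_torque": joint torques, N m; "ee_pos": TCP position; "orientation": TCP orientation; "ft_force": force on the tool from outside, world axes, zero at the start; "moment": the same for the moment, N m; "width": finger opening in mm; "grasp_force": force on a finger pad.
Only numpy, scipy, OpenCV 4.12 (cv2) and the standard library are available. Lean on these libraries where they do the work, as an engineer would, in place of code of your own. Each camera call takes 0.05 s, during which the arm holds its last target. There are 200 camera calls.

## Task

Get the collection order ready on the warming plate: first put the used baking tin from the plate into the washing-up pan, lying flat on its bottom, and turn the thermostat dial up to the third tick clockwise from the off dot. Then stack all the closed cartons squarely, lids up, in one column in the middle of the marked heating zone, the large ones below and the small ones above, edges parallel and centred on one another, and finally stand the garlic-butter pot upright in the middle of the top carton. Leave everything else on the bench where it is.

Things in the scene. Friction and masses are not known exactly. Their poses are not given: they have to be found in the camera images.
- warmer: low steel warming plate, fixed to the bench, 300 (x) x 280 (y) mm; black glass heating plate 196 (x) x 264 (y) mm, its top 56 mm above the bench; at the front (towards the robot) a control ledge 100 mm deep, 50 mm high, with the thermostat dial. Origin: centre of its underside, on the bench; x points from the ledge to the plate, z up
- zone (a point): centre of the heating zone on the top of the glass plate (four white corner marks, 160 mm square); axes as the warmer's
- dial (a joint): thermostat dial in rad: 0 at the off dot, growing clockwise seen from above. Scale on the ledge: a white round dot (off) in front of the knob, then six white ticks clockwise every 0.785 rad; the third tick is at 2.356. The pointer points to warmer -x at 0, to warmer +y at 1.57; stops at 0 and 4.81; it stays where it is left (friction 0.05 N m)
- dial_grip (a point): on the dial's axis, at mid-height of its bar grip, 87 mm above the bench. Black knob: disc 40 mm across, 8 mm thick, with an upright bar across it 38 mm long, 14 mm wide, its top 7 mm above this point; a white line on one end of the bar's top is the pointer. The point turns with the dial: x along the bar, away from the pointer end
- pan: empty steel washing-up pan, fixed, 315 (x) x 166 (y) mm outside, walls and floor 3 mm, 65 mm deep, with a flange at the rim. Origin: centre of its underside; x along its length, z up
- tin: used empty baking tin, metal, open on top, 100 (x) x 62 (y) x 36 mm high (rim 104 x 64 mm), walls 3 mm, 110 g; starts on the glass plate. Origin: centre of its underside; x along its length
- large1: large closed brown cardboard carton for a hot side dish, 110 (x) x 68 (y) x 44 mm high, 150 to 310 g. Origin: centre of its underside; x along its length, z up. Not every start has it; then it is absent (None)
- large2: large closed brown cardboard carton for a hot side dish, 110 (x) x 68 (y) x 44 mm high, 150 to 310 g. Origin: centre of its underside; x along its length, z up. Not every start has it; then it is absent (None)
- large3: large closed brown cardboard carton for a hot side dish, 110 (x) x 68 (y) x 44 mm high, 150 to 310 g. Origin: centre of its underside; x along its length, z up. Not every start has it; then it is absent (None)
- small1: small closed brown cardboard carton for a hot side dish, 90 (x) x 56 (y) x 38 mm high, 100 to 200 g. Origin: centre of its underside; x along its length, z up. Not every start has it; then it is absent (None)
- small2: small closed brown cardboard carton for a hot side dish, 90 (x) x 56 (y) x 38 mm high, 100 to 200 g. Origin: centre of its underside; x along its length, z up. Not every start has it; then it is absent (None)
- pot: round white pot of garlic butter with a flat grey lid, 55 mm across, 36 mm high, 90 g. Origin: centre of its underside; z up
- shaker1: glass and steel shaker, 38 mm across, 64 mm high, standing among the cartons; bystander, origin under its centre
- shaker2: another such shaker; bystander
- oil: green oil bottle, 64 mm across, 190 mm high; bystander
- sauce: white sauce bottle, 60 mm across, 180 mm high; bystander
- bowl: small steel bowl, 110 mm across, 45 mm high; bystander
- jar: glass jar, 76 mm across, 100 mm high, beside the warmer; bystander
- timer: round white kitchen timer, 60 mm across, 34 mm high; bystander
Things that resemble listed ones, but are neither listed nor needed, are in the scene too. Leave any pink look-alike of the small2 alone.

How it is judged (in metres and radians):
On the way, in this order (a step that is already met when the one before it is completed fails the run):
1. the used tin lies in the washing-up pan and the dial stands at the third tick (x of tin in the frame of pan between -0.12 and 0.12 m and y of tin in the frame of pan between -0.06 and 0.06 m and z of tin in the frame of pan below 0.02 m and angle between tin's own z axis and vertical below 0.2 rad and value of joint dial between 2.206 and 2.506 rad), for 0.2 s.
2. all cartons stand in one square column in the heating zone, large below small (horizontal distance between each of large1, large2, large3, small1, small2 and zone below 0.035 m and height (world z) of each of large1, large2, large3, small1, small2 above 0.05 m and angle between each of large1, large2, large3, small1, small2's own z axis and vertical below 0.08 rad and linear speed of each of large1, large2, large3, small1, small2 below 0.02 m/s and horizontal distance between large1 and large2 below 0.015 m and angle between the x axis of large1 and the x axis of large2, either way round below 0.15 rad and horizontal distance between each of large1, large2 and large3 below 0.015 m and angle between the x axis of each of large1, large2 and the x axis of large3, either way round below 0.15 rad and horizontal distance between each of large1, large2, large3 and small1 below 0.015 m and angle between the x axis of each of large1, large2, large3 and the x axis of small1, either way round below 0.15 rad and z of each of small1, small2 in the frame of large1 above 0.035 m and horizontal distance between each of large1, large2, large3, small1 and small2 below 0.015 m and angle between the x axis of each of large1, large2, large3, small1 and the x axis of small2, either way round below 0.15 rad and z of each of small1, small2 in the frame of large2 above 0.035 m and z of each of small1, small2 in the frame of large3 above 0.035 m), for 0.2 s.
At the end, for the whole second after the job is handed in: Tin flat in the pan; dial within 0.15 rad of 2.356; all cartons upright, at rest, within 35 mm of the zone's centre, centres within 15 mm and sides within 0.15 rad of each other, every small above every large; pot upright on the top carton, within 20 mm of all cartons' centres (all of step 1 and all of step 2 and angle between pot's own z axis and vertical below 0.12 rad and linear speed of pot below 0.02 m/s and horizontal distance between pot and large1 below 0.02 m and z of pot in the frame of large1 above 0.03 m and horizontal distance between pot and large2 below 0.02 m and z of pot in the frame of large2 above 0.03 m and horizontal distance between pot and large3 below 0.02 m and z of pot in the frame of large3 above 0.03 m and horizontal distance between pot and small1 below 0.02 m and z of pot in the frame of small1 above 0.03 m and horizontal distance between pot and small2 below 0.02 m and z of pot in the frame of small2 above 0.03 m); the robot touches nothing.
It fails at once if a bystander was shoved more than 6 cm or knocked over (distance of any of shaker1, shaker2, oil, sauce, bowl, jar, timer from where it was at the start of the episode above 0.06 m or angle between any of shaker1, shaker2, oil, sauce, bowl, jar, timer's own z axis and vertical above 0.6 rad).
Of large1, large2, large3, small1, small2 only 3 to 5 are there at a start; the rules pass over those that are not, and their reading is None.
At some moment in a run one of pot, tin may be knocked a few centimetres aside while the robot is not near it.
Once in a run the grip may slacken for a moment while it holds something.
It also fails if it takes over 210 s, if anything falls off the work surface, if the arm or the gripper's body presses on something with over 40 N, if the wrist force passes 120 N, or if a joint passes its speed limit or range.

## Working session

There is one attempt and no reset: what is moved stays moved. The work goes in short steps, Python scripts to look and compute and a tool call to move; the robot and the scene stay as the last step left them, time stands still between calls to the robot, and variables do not carry over. Pictures are saved under pics/ and viewed, at most 14 in all, crops included, and the job is handed in when it is done.

Besides the shell and the picture viewer there is one more tool, called after "Call:" by a JSON object that holds its "fn" and its "kwargs", one argument or row to a line. jog_arm: Moves the arm, as the interface text tells. Its arguments: {"type":"object","properties":{"commands":{"type":"array","items":{"type":"array"}}},"required":["commands"]}

```bash
ls; mkdir -p pics; python3 - <<'E'
from workcell import get_obs,get_image,pinch_z
import cv2,numpy as np
print(pinch_z,get_obs())
for n in("scene","top"):
    d=get_image(n); cv2.imwrite(f"pics/{n}0.png",d["image"]); np.savez(f"{n}0.npz",**d); print(n,d["intrinsics"],d["eye"],d["orientation"])
d=get_image("wrist");print(d["mount"],d["intrinsics"])
E
```

```text
pics
18.700000000000003 {'t': 0.0, 'qpos': array([-1.24199226e+00,  4.23830863e-01,  1.63066753e+00, -2.23998984e-05,
        1.08859858e+00, -1.90152644e-02]), 'qvel': array([ 0.00099319, -0.00087387, -0.00120514,  0.00075011, -0.00121934,
        0.00033535]), 'joint_torque': array([-9.37896657e-04, -5.44616389e+01, -2.73669112e+01,  6.44135498e-02,
        2.26947851e-02, -1.19013039e-04]), 'ee_pos': array([ 212.86380626, -587.0547513 ,  221.91675577]), 'orientation': array([-3.09274048e+00, -5.43362880e-01,  3.95152114e-04]), 'ft_force': array([0.56935697, 0.66976972, 0.14670113]), 'moment': array([ 0.01103945, -0.02103654,  0.00633749]), 'grasp_force': 0.0, 'width': 88.06164804668477}
scene [[487.53812007   0.         315.57063254]
 [  0.         487.53812007 235.71700256]
 [  0.           0.           1.        ]] [1335.30049333 -227.22561473  840.52968655] [-1.95788452 -1.40423494  0.60929449]
top [[493.35314829   0.         317.28893904]
 [  0.         493.35314829 236.95241702]
 [  0.           0.           1.        ]] [ 400.44889285   64.90263435 1311.70343551] [-2.15244979  2.15567412 -0.14013737]
[[-2.10372059e-04 -9.68104901e-01 -2.50545117e-01  6.79280108e+01]
 [ 9.99999946e-01 -1.40001433e-04 -2.98692608e-04  4.02226762e-01]
 [ 2.54089102e-04 -2.50545167e-01  9.68104878e-01 -1.62462242e+02]
 [ 0.00000000e+00  0.00000000e+00  0.00000000e+00  1.00000000e+00]] [[362.97850306   0.         319.64568401]
 [  0.         362.97850306 236.64725151]
 [  0.           0.           1.        ]]
```

View pics/top0.png

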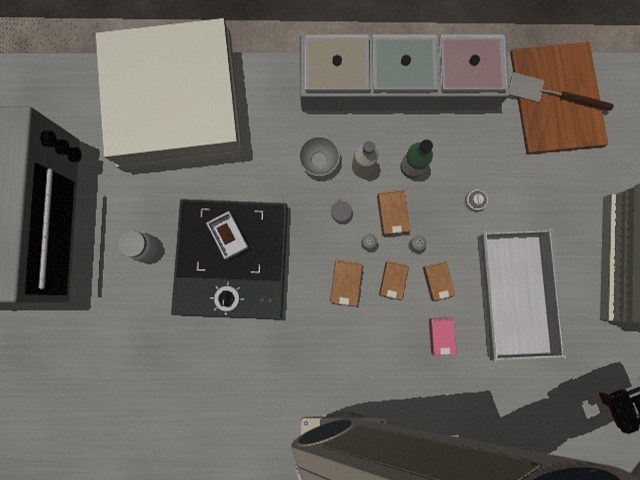

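View pics/scene0.png

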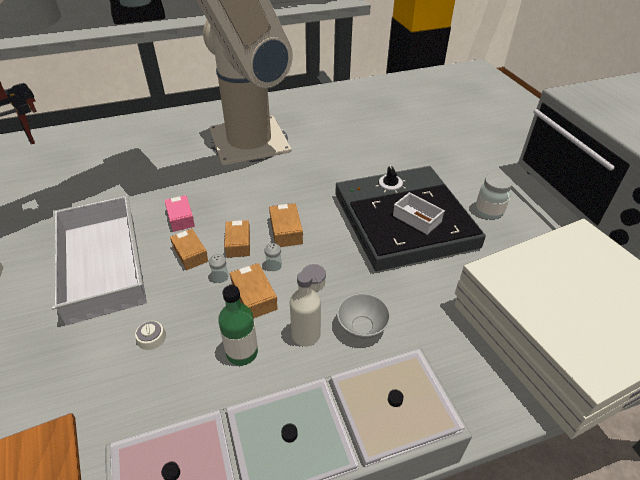

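Top view: two large cartons at about (395,213) and (346,283), small ones at (395,280) and (439,281), and a pink look-alike at (443,336). The tin is at (227,234) on the warmer, the dial at (227,298) and the pan at (523,295). The grey-lidded pot is at (342,211), and the timer at (477,200).

```bash
cat > h.py <<'E'
from workcell import get_obs,get_image,pinch_z
import cv2,numpy as np
from scipy.spatial.transform import Rotation as R
def cloud(d,obs=None):
    K=d["intrinsics"];z=d["z_map"];v,u=np.mgrid[:480,:640]
    p=np.dstack([(u-K[0,2])/K[0,0]*z,(v-K[1,2])/K[1,1]*z,z])
    if "mount" in d:
        p=p@d["mount"][:3,:3].T+d["mount"][:3,3]
        return p@R.from_rotvec(obs["orientation"]).as_matrix().T+obs["ee_pos"]
    M=R.from_rotvec(np.ravel(d["orientation"])).as_matrix() if np.size(d["orientation"])==3 else d["orientation"]
    return p@M.T+d["eye"]
def look(n):
    o=get_obs();d=get_image(n);return d["image"],cloud(d,o)
def rect(xy):
    (c,s,a)=cv2.minAreaRect(xy.astype(np.float32))
    if s[0]<s[1]: s=s[::-1];a+=90
    return np.round(c,1),np.round(s,1),round(np.deg2rad((a+90)%180-90),3)
def comps(mask,amin=60):
    n,l,st,c=cv2.connectedComponentsWithStats(mask.astype(np.uint8))
    return [(c[i],l==i) for i in range(1,n) if st[i,4]>=amin]
E
cat > m.py <<'E'
from h import *
im,P=look("top")
hsv=cv2.cvtColor(im,cv2.COLOR_BGR2HSV).astype(int);H,S,V=np.moveaxis(hsv,2,0);z=P[...,2]
reg=np.zeros(z.shape,bool);reg[180:380,170:500]=1
print("bench z",np.median(z[340:400,50:150]))
for nm,m in (("brown",(H>5)&(H<20)&(S>80)),("pink",(H>150)&(S>80))):
  for c,mm in comps(m&reg&(z>20)):
    zt=np.median(z[mm]);q=P[mm&(abs(z-zt)<6)];print(nm,c.round(),"z",zt.round(1),rect(q[:,:2]))
for nm,(a,b,c,d),lo,hi in (("tinrim",(200,270,195,260),80,110),("knob",(280,315,205,245),72,110),("glass+ledge",(190,330,160,300),35,66),("pot",(195,228,325,358),28,44),("panrim",(220,365,475,570),55,72),("panfloor",(220,365,475,570),-3,12),("timer",(185,215,462,492),25,45)):
    m=np.zeros(z.shape,bool);m[a:b,c:d]=1;m&=(z>lo)&(z<hi)
    if nm=="panfloor": m&=(V>140)
    q=P[m];print(nm,len(q),"z",np.percentile(q[:,2],[5,50,95]).round(1),"mean",q.mean(0).round(1),rect(q[:,:2]))
m=(z>48)&(z<64)&(V>150)&(S<60);m[:200]=0;m[280:]=0;m[:,:190]=0;m[:,275:]=0
for c,mm in comps(m,4): print("mark",c.round(),mm.sum(),P[mm].mean(0).round(1))
m=np.zeros(z.shape,bool);m[280:318,205:250]=1;m&=(V>150)
for c,mm in comps(m,2): print("tick",c.round(),mm.sum(),P[mm].mean(0).round(1))
cv2.imwrite("pics/crop.png",cv2.resize(np.hstack([im[280:320,205:250],im[195:270,185:280][:40,:45]]),None,fx=8,fy=8,interpolation=2))
E
python3 m.py
```

```text
bench z 0.12722849793226487
brown [393. 211.] z 44.4 (array([ 633.7, -135. ]), array([109.5,  69.8]), np.float64(0.113))
brown [225. 234.] z 60.8 (array([573.9, 301. ]), array([47.5, 28.1]), np.float64(0.479))
brown [346. 281.] z 44.2 (array([449.1,  -8.7]), array([108.9,  69.2]), np.float64(-0.136))
brown [394. 278.] z 38.3 (array([ 456.4, -133.1]), array([89. , 57.4]), np.float64(-0.221))
brown [439. 279.] z 38.3 (array([ 454.4, -249.8]), array([88.6, 57. ]), np.float64(0.224))
pink [443. 335.] z 38.2 (array([ 313.9, -254.9]), array([89.2, 58.4]), np.float64(0.048))
tinrim 277 z [83.7 91.3 95.7] mean [569.6 294.5  90.9] (array([567.6, 291.6]), array([104. ,  64.8]), np.float64(0.489))
knob 108 z [75.4 93.  98. ] mean [410.3 293.3  91.4] (array([410.5, 294.5]), array([37.5, 14.1]), np.float64(-0.108))
glass+ledge 12149 z [47.1 54.5 60.6] mean [509.1 288.3  54.2] (array([513.9, 290.3]), array([301.2, 281.8]), np.float64(-0.042))
pot 341 z [31.7 36.2 40.8] mean [638.1   2.3  36.3] (array([638.4,   1.8]), array([53.5, 53.3]), np.float64(0.967))
panrim 1702 z [57.7 64.9 69. ] mean [ 417.2 -462.    64.4] (array([ 421., -453.]), array([325.9, 182.7]), np.float64(0.041))
panfloor 5915 z [-0.7  3.5  7.7] mean [ 414.8 -463.2    3.5] (array([ 408.7, -463.3]), array([320.5, 143.4]), np.float64(0.025))
timer 167 z [25.3 28.3 34. ] mean [ 668.8 -359.6   28.9] (array([ 669.6, -359.9]), array([52.3, 47. ]), np.float64(-0.392))
mark [262. 214.] 8 [623.2 207.5  57.2]
mark [232. 238.] 343 [562.5 284.1  59. ]
mark [200. 269.] 7 [482.9 363.7  55.9]
tick [216. 287.] 4 [437.4 321.7  49.9]
tick [226. 298.] 213 [410.  295.2  55.9]
tick [223. 302.] 2 [400.8 296.1  93.3]
tick [225. 313.] 3 [371.1 297.9  49.3]
```

View pics/crop.png

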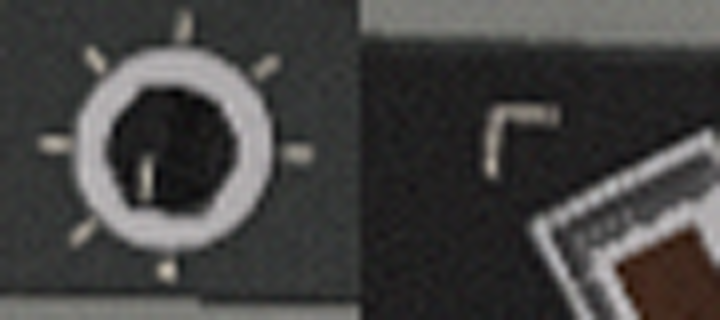

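The crop shows the pointer near the off dot, which sits below the knob, and the upper-left zone corner mark. All measured heights and sizes agree with the data given.

```bash
cat > plan.py <<'E'
# usage: plan.py x y z theta  -> turn rows (first), then shift rows, in jog units
import sys,math;from h import *
x,y,z,th=map(float,sys.argv[1:5]);o=get_obs();M=R.from_rotvec(o["orientation"]).as_matrix()
t0=math.atan2(M[1,0],M[0,0]);d=np.array([x,y,z])-o["ee_pos"]
dt=(th-t0+math.pi)%(2*math.pi)-math.pi
if len(sys.argv)>5: dt+=float(sys.argv[5])*2*math.pi
f=-dt/(math.pi/4);n=max(1,math.ceil(abs(f)/.18))
s=np.array([d[0]*math.cos(th)+d[1]*math.sin(th),d[0]*math.sin(th)-d[1]*math.cos(th),-d[2]])/100
k=max(1,math.ceil(np.linalg.norm(s)/.42))
print("now",o["ee_pos"].round(1),"th",round(t0,3),"q6",o["qpos"][5].round(2),"tilt",M[:2,2].round(3),"\nturn",n,"x",round(f/n,3)," shift",k,"x",(s/k).round(3))
E
python3 plan.py 568.5 292.5 222 0.489
python3 - <<'E'
from h import *
d=get_image("top");im=d["image"];K=d["intrinsics"];M=R.from_rotvec(np.ravel(d["orientation"])).as_matrix()
def cast(u,v,h):
    r=M@np.array([(u-K[0,2])/K[0,0],(v-K[1,2])/K[1,1],1]);return d["eye"]+r*(h-d["eye"][2])/r[2]
V=im.min(2).astype(int)
for nm,(a,b,c,e) in dict(tl=(206,222,197,213),tr=(206,222,250,268),bl=(258,274,192,208),br=(258,274,250,266)).items():
    s=V[a:b,c:e];m=s>90;v,u=np.nonzero(m);print(nm,m.sum(),[cast(*p,56).round(1)[:2] for p in ((u.mean()+c,v.mean()+a),)])
_,P=look("top");z=P[...,2]
for nm,(a,b,c,e),lo,hi in(("sauce",(138,185,350,382),60,200),("oil",(135,185,398,438),60,200),("sh1",(230,255,360,380),50,75),("sh2",(230,255,408,430),50,75),("jar",(225,270,112,165),60,110)):
    q=P[a:b,c:e].reshape(-1,3);q=q[(q[:,2]>lo)&(q[:,2]<hi)];print(nm,len(q),q.mean(0).round(),q.min(0).round(),q.max(0).round())
E
```

```text
now [ 213.  -587.2  222.2] th 0.348 q6 -0.02 tilt [-0.     0.001] 
turn 1 x -0.18  shift 23 x [ 0.316 -0.265  0.   ]
tl 28 [array([629.4, 355.2])]
tr 23 [array([627.1, 213.4])]
bl 27 [array([486.5, 365.6])]
br 25 [array([479.5, 220.8])]
sauce 571 [756. -54. 128.] [736. -85.  60.] [793. -28. 184.]
oil 724 [ 756. -185.  132.] [ 733. -222.   60.] [ 795. -159.  198.]
sh1 165 [555. -68.  61.] [538. -86.  52.] [572. -52.  69.]
sh2 171 [ 550. -194.   61.] [ 533. -213.   51.] [ 570. -176.   72.]
jar 792 [543. 519.  93.] [508. 488.  60.] [582. 560. 107.]
```

Call:
{"fn": "jog_arm", "kwargs": {
  "commands": [
    [1, [0, 0, 0], [0, 0, -0.18]],
    [1, [0.316, -0.265, 0], [0, 0, 0]],
    [1, [0.316, -0.265, 0], [0, 0, 0]],
    [1, [0.316, -0.265, 0], [0, 0, 0]],
    [1, [0.316, -0.265, 0], [0, 0, 0]],
    [1, [0.316, -0.265, 0], [0, 0, 0]],
    [1, [0.316, -0.265, 0], [0, 0, 0]],
    [1, [0.316, -0.265, 0], [0, 0, 0]],
    [1, [0.316, -0.265, 0], [0, 0, 0]],
    [1, [0.316, -0.265, 0], [0, 0, 0]]
  ]
}}

```text
t: 1.3
ee_pos: [352.4, -241.9, 222.9]
orientation: [3.048, 0.76, 0.001]
ft_force: [0.6, 0.5, -0.0]
width: 87.7
grasp_force: 0.0
```

Call:
{"fn": "jog_arm", "kwargs": {
  "commands": [
    [1, [0.316, -0.265, 0], [0, 0, 0]],
    [1, [0.316, -0.265, 0], [0, 0, 0]],
    [1, [0.316, -0.265, 0], [0, 0, 0]],
    [1, [0.316, -0.265, 0], [0, 0, 0]],
    [1, [0.316, -0.265, 0], [0, 0, 0]],
    [1, [0.316, -0.265, 0], [0, 0, 0]],
    [1, [0.316, -0.265, 0], [0, 0, 0]],
    [1, [0.316, -0.265, 0], [0, 0, 0]],
    [1, [0.316, -0.265, 0], [0, 0, 0]],
    [1, [0.316, -0.265, 0], [0, 0, 0]]
  ]
}}

```text
t: 2.3
ee_pos: [506.8, 140.8, 222.8]
orientation: [3.048, 0.761, 0.0]
ft_force: [0.1, -0.4, 0.1]
width: 87.8
grasp_force: 0.0
```

Call:
{"fn": "jog_arm", "kwargs": {
  "commands": [
    [1, [0.316, -0.265, 0], [0, 0, 0]],
    [1, [0.316, -0.265, 0], [0, 0, 0]],
    [1, [0.316, -0.265, 0], [0, 0, 0]],
    [1, [0.316, -0.265, 0], [0, 0, 0]],
    [1, [0, 0, 0], [0, 0, 0]],
    [1, [0, 0, 0], [0, 0, 0]]
  ]
}}

```text
t: 2.9
ee_pos: [567.8, 292.4, 222.1]
orientation: [3.047, 0.763, -0.002]
ft_force: [1.4, 0.2, -1.1]
width: 87.9
grasp_force: 0.0
```

```bash
cat > w.py <<'E'
# usage: w.py zlo zhi [radius] [cx cy]: rect of wrist-cloud points in a height band around the tool axis
import sys;from h import *
a=list(map(float,sys.argv[1:]));im,P=look("wrist");o=get_obs();c=o["ee_pos"][:2] if len(a)<5 else np.array(a[3:5])
z=P[...,2];m=(z>a[0])&(z<a[1])&(np.hypot(P[...,0]-c[0],P[...,1]-c[1])<(a[2] if len(a)>2 else 100))
for k,mm in comps(m,150):
    q=P[mm];print(k.round(),len(q),"z",np.percentile(q[:,2],[5,50,95]).round(1),"mean",q.mean(0).round(1),rect(q[:,:2]))
E
python3 w.py 84 100; python3 plan.py 568.5 292.5 63 0.489
```

```text
[319. 228.] 2326 z [86.1 92.2 93.4] mean [566.1 291.7  91.6] (array([566.6, 292. ]), array([102.4,  64.3]), np.float64(0.489))
now [567.5 291.5 222.2] th 0.49 q6 1.54 tilt [-0.001 -0.001] 
turn 1 x 0.001  shift 4 x [ 0.003 -0.001  0.398]
```

Call:
{"fn": "jog_arm", "kwargs": {
  "commands": [
    [1, [0, 0, 0.4], [0, 0, 0]],
    [1, [0, 0, 0.4], [0, 0, 0]],
    [1, [0, 0, 0.4], [0, 0, 0]],
    [1, [0, 0, 0.3], [0, 0, 0]],
    [1, [0, 0, 0.09], [0, 0, 0]],
    [1, [0, 0, 0], [0, 0, 0]],
    [-1, [0, 0, 0], [0, 0, 0]],
    [-1, [0, 0, 0], [0, 0, 0]],
    [-1, [0, 0, 0], [0, 0, 0]],
    [-1, [0, 0, 0], [0, 0, 0]]
  ]
}}

```text
t: 3.95
ee_pos: [568.9, 292.4, 65.1]
orientation: [-3.048, -0.761, -0.003]
ft_force: [-0.8, -0.6, 4.5]
width: 61.7
grasp_force: 30.0
```

Call:
{"fn": "jog_arm", "kwargs": {
  "commands": [
    [-1, [0, 0, 0], [0, 0, 0]],
    [-1, [0, 0, 0], [0, 0, 0]],
    [-1, [0, 0, -0.1], [0, 0, 0]],
    [-1, [0, 0, -0.3], [0, 0, 0]],
    [-1, [0, 0, -0.4], [0, 0, 0]],
    [-1, [0, 0, -0.4], [0, 0, 0]],
    [-1, [0, 0, 0], [0, 0, 0]]
  ]
}}

```text
t: 4.65
ee_pos: [571.4, 293.7, 190.3]
orientation: [-3.046, -0.76, -0.016]
ft_force: [0.2, 0.1, -0.5]
width: 61.5
grasp_force: 30.0
```

```bash
python3 plan.py 414 -462 190 0.03
```

```text
now [571.4 293.7 190.3] th 0.489 q6 1.54 tilt [0.009 0.005] 
turn 4 x 0.146  shift 19 x [-0.095  0.395  0.   ]
```

Call:
{"fn": "jog_arm", "kwargs": {
  "commands": [
    [-1, [0, 0, 0.3], [0, 0, 0.146]],
    [-1, [0, 0, 0.2], [0, 0, 0.146]],
    [-1, [0, 0, 0], [0, 0, 0.146]],
    [-1, [0, 0, 0], [0, 0, 0.146]],
    [-1, [-0.095, 0.395, 0], [0, 0, 0]],
    [-1, [-0.095, 0.395, 0], [0, 0, 0]],
    [-1, [-0.095, 0.395, 0], [0, 0, 0]],
    [-1, [-0.095, 0.395, 0], [0, 0, 0]],
    [-1, [-0.095, 0.395, 0], [0, 0, 0]],
    [-1, [-0.095, 0.395, 0], [0, 0, 0]]
  ]
}}

```text
t: 5.65
ee_pos: [517.3, 51.9, 133.3]
orientation: [3.141, 0.049, -0.001]
ft_force: [-0.3, 0.1, -1.1]
width: 61.8
grasp_force: 30.0
```

Call:
{"fn": "jog_arm", "kwargs": {
  "commands": [
    [-1, [-0.095, 0.395, 0], [0, 0, 0]],
    [-1, [-0.095, 0.395, 0], [0, 0, 0]],
    [-1, [-0.095, 0.395, 0], [0, 0, 0]],
    [-1, [-0.095, 0.395, 0], [0, 0, 0]],
    [-1, [-0.095, 0.395, 0], [0, 0, 0]],
    [-1, [-0.095, 0.395, 0], [0, 0, 0]],
    [-1, [-0.095, 0.395, 0], [0, 0, 0]],
    [-1, [-0.095, 0.395, 0], [0, 0, 0]],
    [-1, [-0.095, 0.395, 0], [0, 0, 0]],
    [-1, [-0.095, 0.395, 0], [0, 0, 0]]
  ]
}}

```text
t: 6.65
ee_pos: [434.5, -345.6, 133.2]
orientation: [-3.141, -0.048, 0.001]
ft_force: [0.7, 0.7, -0.9]
width: 62.1
grasp_force: 30.0
```

Call:
{"fn": "jog_arm", "kwargs": {
  "commands": [
    [-1, [-0.095, 0.395, 0], [0, 0, 0]],
    [-1, [-0.095, 0.395, 0], [0, 0, 0]],
    [-1, [-0.095, 0.395, 0], [0, 0, 0]],
    [-1, [0, 0, 0], [0, 0, 0]],
    [-1, [0, 0, 0], [0, 0, 0]]
  ]
}}

```text
t: 7.15
ee_pos: [409.8, -463.5, 132.8]
orientation: [-3.14, -0.045, 0.002]
ft_force: [-1.1, 0.9, -1.0]
width: 61.8
grasp_force: 30.0
```

```bash
python3 plan.py 414 -462 13 0.03; python3 w.py -5 62 110
```

```text
now [ 409.8 -463.5  132.8] th 0.029 q6 0.68 tilt [-0.001  0.002] 
turn 1 x -0.002  shift 3 x [ 0.014 -0.005  0.399]
[298. 170.] 28174 z [ 2.3  3.7 53.8] mean [ 456.8 -444.9   12.3] (array([ 435.1, -451.6]), array([168.4, 161.6]), np.float64(0.041))
[444. 223.] 774 z [-0.9  0.3  1.4] mean [ 4.153e+02 -5.669e+02  3.000e-01] (array([ 414.3, -567.7]), array([84.1,  9.4]), np.float64(0.041))
```

Call:
{"fn": "jog_arm", "kwargs": {
  "commands": [
    [-1, [0.04, 0, 0.4], [0, 0, 0]],
    [-1, [0, 0, 0.4], [0, 0, 0]],
    [-1, [0, 0, 0.25], [0, 0, 0]],
    [-1, [0, 0, 0.1], [0, 0, 0]],
    [-1, [0, 0, 0.045], [0, 0, 0]],
    [-1, [0, 0, 0], [0, 0, 0]],
    [1, [0, 0, 0], [0, 0, 0]],
    [1, [0, 0, 0], [0, 0, 0]],
    [1, [0, 0, 0], [0, 0, 0]],
    [1, [0, 0, 0], [0, 0, 0]]
  ]
}}

```text
t: 8.2
ee_pos: [414.9, -463.9, 14.9]
orientation: [3.14, 0.048, 0.001]
ft_force: [-0.1, -0.4, -0.8]
width: 86.9
grasp_force: 0.0
```

Call:
{"fn": "jog_arm", "kwargs": {
  "commands": [
    [1, [0, 0, -0.2], [0, 0, 0]],
    [1, [0, 0, -0.4], [0, 0, 0]],
    [1, [0, 0, -0.4], [0, 0, 0]],
    [1, [0, 0, -0.4], [0, 0, 0]],
    [1, [0, 0, 0], [0, 0, 0]]
  ]
}}

```text
t: 8.7
ee_pos: [417.1, -466.4, 160.4]
orientation: [3.133, 0.048, 0.011]
ft_force: [0.5, -0.1, 0.7]
width: 87.9
grasp_force: 0.0
```

```bash
python3 w.py 20 62 80;  python3 plan.py 410.5 294.7 153 3.07; python3 plan.py 410.5 294.7 153 3.07 -1
```

```text
[314. 240.] 3070 z [23.1 38.9 40.3] mean [ 407.3 -463.8   36.2] (array([ 413.1, -463.9]), array([103.6,  64.3]), np.float64(0.031))
[401. 230.] 1309 z [22.5 43.3 60.2] mean [ 420.3 -532.3   42.4] (array([ 418.6, -532.3]), array([87.2,  1. ]), np.float64(0.041))
now [ 416.  -465.2  157.6] th 0.03 q6 0.68 tilt [ 0.004 -0.005] 
turn 22 x -0.176  shift 19 x [0.031 0.399 0.002]
now [ 416.  -465.2  157.6] th 0.03 q6 0.68 tilt [ 0.004 -0.005] 
turn 23 x 0.18  shift 19 x [0.031 0.399 0.002]
```

Call:
{"fn": "jog_arm", "kwargs": {
  "commands": [
    [1, [0.009, -0.4, 0], [0, 0, 0]],
    [1, [0.009, -0.4, 0], [0, 0, 0]],
    [1, [0.009, -0.4, 0], [0, 0, 0]],
    [1, [0.009, -0.4, 0], [0, 0, 0]],
    [1, [0.009, -0.4, 0], [0, 0, 0]],
    [1, [0.009, -0.4, 0], [0, 0, 0]],
    [1, [0.009, -0.4, 0], [0, 0, 0]],
    [1, [0.009, -0.4, 0], [0, 0, 0]],
    [1, [0.009, -0.4, 0], [0, 0, 0]],
    [1, [0.009, -0.4, 0], [0, 0, 0]]
  ]
}}

```text
t: 9.75
ee_pos: [410.3, -61.9, 153.2]
orientation: [-3.141, -0.047, 0.003]
ft_force: [0.9, 0.7, 0.2]
width: 87.5
grasp_force: 0.0
```

Call:
{"fn": "jog_arm", "kwargs": {
  "commands": [
    [1, [0.009, -0.4, 0], [0, 0, 0]],
    [1, [0.009, -0.4, 0], [0, 0, 0]],
    [1, [0.009, -0.4, 0], [0, 0, 0]],
    [1, [0.009, -0.4, 0], [0, 0, 0]],
    [1, [0.009, -0.4, 0], [0, 0, 0]],
    [1, [0.009, -0.4, 0], [0, 0, 0]],
    [1, [0.009, -0.4, 0], [0, 0, 0]],
    [1, [0.009, -0.4, 0], [0, 0, 0]],
    [1, [0.009, -0.4, 0], [0, 0, 0]],
    [1, [0, 0, 0], [0, 0, -0.176]]
  ]
}}

```text
t: 10.75
ee_pos: [408.4, 300.4, 153.2]
orientation: [-3.129, -0.271, -0.0]
ft_force: [0.4, 0.6, -0.5]
width: 88.0
grasp_force: 0.0
```

Call:
{"fn": "jog_arm", "kwargs": {
  "commands": [
    [1, [0, 0, 0], [0, 0, -0.176]],
    [1, [0, 0, 0], [0, 0, -0.176]],
    [1, [0, 0, 0], [0, 0, -0.176]],
    [1, [0, 0, 0], [0, 0, -0.176]],
    [1, [0, 0, 0], [0, 0, -0.176]],
    [1, [0, 0, 0], [0, 0, -0.176]],
    [1, [0, 0, 0], [0, 0, -0.176]],
    [1, [0, 0, 0], [0, 0, -0.176]],
    [1, [0, 0, 0], [0, 0, -0.176]],
    [1, [0, 0, 0], [0, 0, -0.176]]
  ]
}}

```text
t: 11.75
ee_pos: [407.8, 296.0, 152.9]
orientation: [-2.237, -2.205, 0.004]
ft_force: [0.6, 0.5, 0.1]
width: 87.6
grasp_force: 0.0
```

Call:
{"fn": "jog_arm", "kwargs": {
  "commands": [
    [1, [0, 0, 0], [0, 0, -0.176]],
    [1, [0, 0, 0], [0, 0, -0.176]],
    [1, [0, 0, 0], [0, 0, -0.176]],
    [1, [0, 0, 0], [0, 0, -0.176]],
    [1, [0, 0, 0], [0, 0, -0.176]],
    [1, [0, 0, 0], [0, 0, -0.176]],
    [1, [0, 0, 0], [0, 0, -0.176]],
    [1, [0, 0, 0], [0, 0, -0.176]],
    [1, [0, 0, 0], [0, 0, -0.176]],
    [1, [0, 0, 0], [0, 0, -0.176]]
  ]
}}

```text
t: 12.75
ee_pos: [407.8, 296.0, 152.9]
orientation: [-0.318, -3.124, 0.003]
ft_force: [-0.6, 0.3, 0.4]
width: 88.0
grasp_force: 0.0
```

Call:
{"fn": "jog_arm", "kwargs": {
  "commands": [
    [1, [0, 0, 0], [0, 0, -0.176]],
    [1, [0, 0, 0], [0, 0, 0]],
    [1, [0, 0, 0], [0, 0, 0]]
  ]
}}

```text
t: 13.05
ee_pos: [408.1, 296.2, 153.4]
orientation: [-0.116, -3.138, 0.001]
ft_force: [0.5, 0.0, -0.4]
width: 87.7
grasp_force: 0.0
```

```bash
python3 w.py 84 105 40 410.5 294.7;  python3 plan.py 410.5 294.7 70 3.07; python3 - <<'E'
from h import *
im,P=look("wrist");cv2.imwrite("pics/d1.png",im)
E
```

```text
[319. 251.] 1234 z [91.2 94.1 95.4] mean [407.  295.4  93.8] (array([408.6, 295.2]), array([38.1, 14. ]), np.float64(-0.101))
now [408.2 296.3 153.6] th 3.068 q6 -0.89 tilt [-0.001 -0.001] 
turn 1 x -0.002  shift 2 x [-0.012 -0.007  0.418]
```

View pics/d1.png

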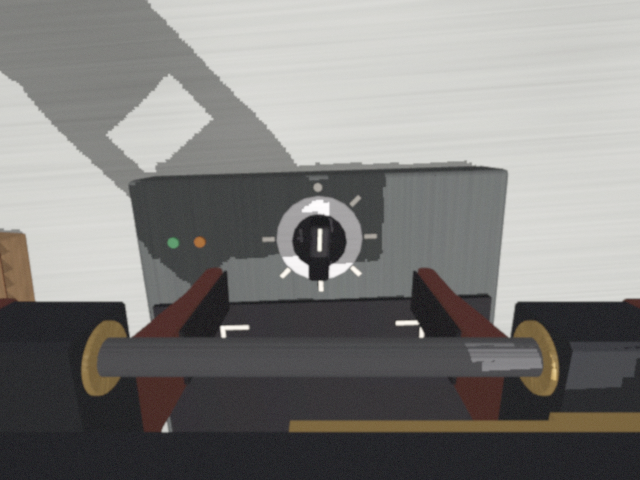

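```bash
python3 - <<'E'
from h import *
im,P=look("wrist");c=np.array([408.6,295.2]);d=P[...,:2]-c;a=-.101
s=d@[np.cos(a),np.sin(a)];t=d@[-np.sin(a),np.cos(a)];z=P[...,2]
for lo in range(-32,32,4):
    m=(abs(s)<8)&(t>lo)&(t<lo+4)&(z>40);print(lo,m.sum(),np.percentile(z[m],[5,50,95]).round(1) if m.any() else "")
# ledge edge yaw
m=(z>45)&(z<53)&(P[...,0]<460)&(P[...,0]>340);pts=P[m];
e=[(y,np.percentile(pts[abs(pts[:,1]-y)<4,0],1)) for y in range(170,410,10) if (abs(pts[:,1]-y)<4).sum()>20]
e=np.array(e);print(np.polyfit(e[:,0],e[:,1],1))
E
```

```text
-32 84 [51.1 56.1 57.4]
-28 124 [55.3 56.3 57.4]
-24 105 [55.1 56.5 57.4]
-20 112 [56.  64.  65.3]
-16 114 [63.5 64.4 65.4]
-12 120 [63.3 64.4 65.7]
-8 130 [64.9 93.5 94.9]
-4 145 [93.1 94.5 95.4]
0 148 [93.4 94.5 95.4]
4 112 [91.5 93.6 95. ]
8 118 [63.4 64.3 65.5]
12 117 [63.5 64.3 65.3]
16 103 [56.5 64.  65.3]
20 112 [55.5 56.5 57.3]
24 107 [55.3 56.5 57.5]
28 94 [51.2 56.2 57.4]
[4.25050206e-02 3.49848309e+02]
```

Call:
{"fn": "jog_arm", "kwargs": {
  "commands": [
    [1, [0, 0.01, 0.4], [0, 0, 0.036]],
    [1, [0, 0, 0.3], [0, 0, 0]],
    [1, [0, 0, 0.13], [0, 0, 0]],
    [1, [0, 0, 0], [0, 0, 0]],
    [-1, [0, 0, 0], [0, 0, 0]],
    [-1, [0, 0, 0], [0, 0, 0]],
    [-1, [0, 0, 0], [0, 0, 0]],
    [-1, [0, 0, 0], [0, 0, 0]],
    [-1, [0, 0, 0], [0, 0, 0]],
    [-1, [0, 0, 0], [0, 0, 0]]
  ]
}}

```text
t: 14.2
ee_pos: [408.8, 297.7, 71.5]
orientation: [0.154, 3.137, 0.001]
ft_force: [0.4, -0.2, -0.9]
width: 43.4
grasp_force: 0.0
```

Call:
{"fn": "jog_arm", "kwargs": {
  "commands": [
    [-1, [0, 0, 0], [0, 0, 0]],
    [-1, [0, 0, 0], [0, 0, 0]]
  ]
}}

```text
t: 14.4
ee_pos: [408.6, 297.6, 71.2]
orientation: [-0.154, -3.138, 0.0]
ft_force: [0.3, -0.2, -0.7]
width: 27.1
grasp_force: 0.0
```

Call:
{"fn": "jog_arm", "kwargs": {
  "commands": [
    [-1, [0, 0, 0], [0, 0, 0]],
    [-1, [0, 0, 0], [0, 0, 0]],
    [-1, [0, 0, 0], [0, 0, 0]],
    [-1, [0, 0, 0], [0, 0, 0]]
  ]
}}

```text
t: 14.8
ee_pos: [408.3, 296.0, 71.1]
orientation: [-0.153, -3.137, 0.004]
ft_force: [1.5, -9.5, 4.0]
width: 13.7
grasp_force: 30.0
```

Call:
{"fn": "jog_arm", "kwargs": {
  "commands": [
    [-1, [0, 0, 0], [0, 0, 0.1]],
    [-1, [0, 0, 0], [0, 0, 0.1]],
    [-1, [0, 0, 0], [0, 0, 0.1]]
  ]
}}

```text
t: 15.1
ee_pos: [408.4, 296.1, 71.1]
orientation: [-0.526, -3.097, 0.004]
ft_force: [1.5, -8.1, 4.4]
width: 13.4
grasp_force: 30.0
```

Call:
{"fn": "jog_arm", "kwargs": {
  "commands": [
    [-1, [0, 0, 0], [0, 0, 0.131]],
    [-1, [0, 0, 0], [0, 0, 0.131]],
    [-1, [0, 0, 0], [0, 0, 0.131]],
    [-1, [0, 0, 0], [0, 0, 0.131]],
    [-1, [0, 0, 0], [0, 0, 0.131]],
    [-1, [0, 0, 0], [0, 0, 0.131]],
    [-1, [0, 0, 0], [0, 0, 0.131]],
    [-1, [0, 0, 0], [0, 0, 0.131]],
    [-1, [0, 0, 0], [0, 0, 0.131]],
    [-1, [0, 0, 0], [0, 0, 0.131]]
  ]
}}

```text
t: 16.1
ee_pos: [408.9, 296.6, 71.1]
orientation: [1.982, 2.436, -0.002]
ft_force: [4.0, -5.8, 1.0]
width: 13.7
grasp_force: 30.0
```

Call:
{"fn": "jog_arm", "kwargs": {
  "commands": [
    [-1, [0, 0, 0], [0, 0, 0.131]],
    [-1, [0, 0, 0], [0, 0, 0.131]],
    [-1, [0, 0, 0], [0, 0, 0.131]],
    [-1, [0, 0, 0], [0, 0, 0.131]],
    [-1, [0, 0, 0], [0, 0, 0.131]],
    [-1, [0, 0, 0], [0, 0, 0.131]],
    [-1, [0, 0, 0], [0, 0, 0.131]],
    [-1, [0, 0, 0], [0, 0, 0.131]],
    [-1, [0, 0, 0], [0, 0, 0.131]],
    [-1, [0, 0, 0], [0, 0, 0.131]]
  ]
}}

```text
t: 17.1
ee_pos: [409.6, 296.4, 71.1]
orientation: [2.923, 1.145, 0.001]
ft_force: [6.1, -9.9, -0.0]
width: 13.5
grasp_force: 30.0
```

Call:
{"fn": "jog_arm", "kwargs": {
  "commands": [
    [-1, [0, 0, 0], [0, 0, 0]],
    [-1, [0, 0, 0], [0, 0, 0]],
    [0.3, [0, 0, 0], [0, 0, 0]],
    [0.3, [0, 0, 0], [0, 0, 0]],
    [0.3, [0, 0, 0], [0, 0, 0]],
    [0.3, [0, 0, 0], [0, 0, 0]],
    [0.3, [0, 0, -0.3], [0, 0, 0]],
    [1, [0, 0, -0.4], [0, 0, 0]],
    [1, [0, 0, -0.4], [0, 0, 0]],
    [1, [0, 0, 0], [0, 0, 0]]
  ]
}}

```text
t: 18.1
ee_pos: [411.3, 299.7, 186.0]
orientation: [-2.921, -1.15, -0.014]
ft_force: [-0.5, 0.4, -0.2]
width: 74.2
grasp_force: 0.0
```

```bash
python3 w.py 84 105 40 408.6 295.2;  python3 plan.py 449.1 -8.7 180 -0.136; python3 - <<'E'
from h import *
im,P=look("wrist");cv2.imwrite("pics/d2.png",im)
E
```

```text
[321. 244.] 953 z [91.2 94.  95.3] mean [410.1 296.8  93.7] (array([409.6, 295.9]), array([37. , 13.9]), np.float64(0.749))
now [410.1 298.8 183.6] th 0.75 q6 1.43 tilt [0.005 0.003] 
turn 7 x 0.161  shift 8 x [0.1   0.374 0.005]
```

View pics/d2.png

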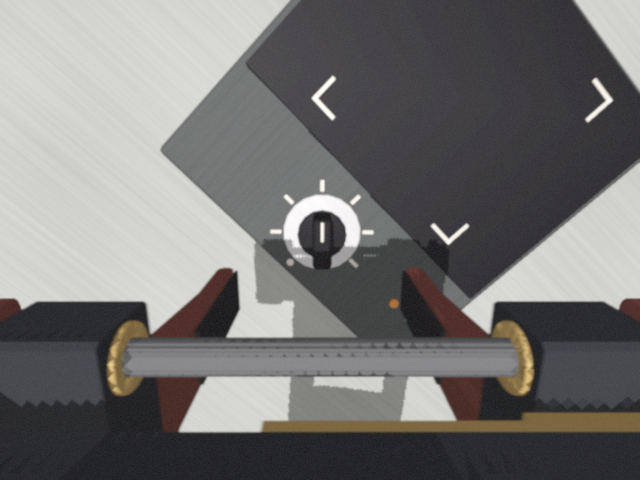

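The pointer is now on the third tick (322,186), and the bar angle gives a dial value of about 2.35. The zone marks are at (312,98), (449,244) and (611,99).

```bash
python3 - <<'E'
from h import *
im,P=look("wrist")
q=np.array([P[v,u] for u,v in((312,98),(611,99),(449,244))]);print(q.round(1),(q[0]+q[1])/2)
E
```

```text
[[478.7 370.5  55.5]
 [629.7 207.   57.4]
 [472.4 211.1  56.2]] [554.20923521 288.74676007  56.44325566]
```

Call:
{"fn": "jog_arm", "kwargs": {
  "commands": [
    [1, [0, 0, 0], [0, 0, 0.161]],
    [1, [0, 0, 0], [0, 0, 0.161]],
    [1, [0, 0, 0], [0, 0, 0.161]],
    [1, [0, 0, 0], [0, 0, 0.161]],
    [1, [0, 0, 0], [0, 0, 0.161]],
    [1, [0, 0, 0], [0, 0, 0.161]],
    [1, [0, 0, 0], [0, 0, 0.161]],
    [1, [0.1, 0.374, 0], [0, 0, 0]],
    [1, [0.1, 0.374, 0], [0, 0, 0]],
    [1, [0.1, 0.374, 0], [0, 0, 0]]
  ]
}}

```text
t: 19.25
ee_pos: [421.9, 180.9, 179.2]
orientation: [3.133, -0.21, -0.005]
ft_force: [0.8, -0.3, 0.6]
width: 88.0
grasp_force: 0.0
```

Call:
{"fn": "jog_arm", "kwargs": {
  "commands": [
    [1, [0.1, 0.374, 0], [0, 0, 0]],
    [1, [0.1, 0.374, 0], [0, 0, 0]],
    [1, [0.1, 0.374, 0], [0, 0, 0]],
    [1, [0.1, 0.374, 0], [0, 0, 0]],
    [1, [0.1, 0.374, 0], [0, 0, 0]],
    [1, [0, 0, 0], [0, 0, 0]],
    [1, [0, 0, 0], [0, 0, 0]]
  ]
}}

```text
t: 19.95
ee_pos: [446.5, -10.1, 179.7]
orientation: [-3.134, 0.216, 0.005]
ft_force: [-0.2, 0.2, 0.6]
width: 87.8
grasp_force: 0.0
```

```bash
python3 w.py 38 50 75;  python3 plan.py 449.1 -8.7 8 -0.136
```

```text
[317. 219.] 10566 z [43.1 44.3 45.5] mean [451.7  -8.8  44.3] (array([448.8,  -8.3]), array([110.5,  69.3]), np.float64(-0.137))
now [446.6  -9.4 180. ] th -0.136 q6 1.66 tilt [-0.003  0.   ] 
turn 1 x -0.0  shift 5 x [ 0.005 -0.002  0.344]
```

Call:
{"fn": "jog_arm", "kwargs": {
  "commands": [
    [1, [0.022, -0.01, 0.4], [0, 0, 0]],
    [1, [0, 0, 0.4], [0, 0, 0]],
    [1, [0, 0, 0.4], [0, 0, 0]],
    [1, [0, 0, 0.35], [0, 0, 0]],
    [1, [0, 0, 0.17], [0, 0, 0]],
    [1, [0, 0, 0], [0, 0, 0]],
    [-1, [0, 0, 0], [0, 0, 0]],
    [-1, [0, 0, 0], [0, 0, 0]],
    [-1, [0, 0, 0], [0, 0, 0]],
    [-1, [0, 0, 0], [0, 0, 0]]
  ]
}}

```text
t: 21.0
ee_pos: [450.8, -8.7, 10.3]
orientation: [-3.134, 0.212, -0.004]
ft_force: [-1.1, 4.0, 6.6]
width: 67.9
grasp_force: 30.0
```

Call:
{"fn": "jog_arm", "kwargs": {
  "commands": [
    [-1, [0, 0, 0], [0, 0, 0]],
    [-1, [0, 0, 0], [0, 0, 0]],
    [-1, [0, 0, -0.1], [0, 0, 0]],
    [-1, [0, 0, -0.3], [0, 0, 0]],
    [-1, [0, 0, -0.4], [0, 0, 0]],
    [-1, [0, 0, -0.3], [0, 0, 0]],
    [-1, [0, 0, 0], [0, 0, 0]],
    [-1, [0, 0, 0], [0, 0, 0]]
  ]
}}

```text
t: 21.8
ee_pos: [449.9, -9.1, 119.8]
orientation: [3.134, -0.213, 0.003]
ft_force: [0.5, 0.6, -2.7]
width: 67.9
grasp_force: 30.0
```

```bash
python3 plan.py 554.5 288.7 118 -0.0425
```

```text
now [449.9  -9.1 119.8] th -0.135 q6 1.66 tilt [ 0.002 -0.   ] 
turn 1 x -0.118  shift 8 x [ 0.115 -0.377  0.002]
```

Call:
{"fn": "jog_arm", "kwargs": {
  "commands": [
    [-1, [0, 0, 0], [0, 0, -0.118]],
    [-1, [0.115, -0.377, 0], [0, 0, 0]],
    [-1, [0.115, -0.377, 0], [0, 0, 0]],
    [-1, [0.115, -0.377, 0], [0, 0, 0]],
    [-1, [0.115, -0.377, 0], [0, 0, 0]],
    [-1, [0.115, -0.377, 0], [0, 0, 0]],
    [-1, [0.115, -0.377, 0], [0, 0, 0]],
    [-1, [0.115, -0.377, 0], [0, 0, 0]],
    [-1, [0.115, -0.377, 0], [0, 0, 0]],
    [-1, [0, 0, 0], [0, 0, 0]]
  ]
}}

```text
t: 22.8
ee_pos: [555.3, 292.3, 117.1]
orientation: [-3.14, 0.062, 0.0]
ft_force: [-1.0, -0.1, -2.0]
width: 67.6
grasp_force: 30.0
```

Call:
{"fn": "jog_arm", "kwargs": {
  "commands": [
    [-1, [0, 0, 0], [0, 0, 0]],
    [-1, [0, 0, 0], [0, 0, 0]]
  ]
}}

```text
t: 23.0
ee_pos: [553.1, 287.1, 117.4]
orientation: [3.139, -0.067, -0.005]
ft_force: [-0.5, 0.3, -3.3]
width: 68.1
grasp_force: 30.0
```

```bash
python3 plan.py 554.5 288.7 66.5 -0.0425;python3 w.py 110 175 90
```

```text
now [553.1 287.1 117.4] th -0.043 q6 2.07 tilt [-0.003 -0.002] 
turn 1 x -0.001  shift 2 x [ 0.006 -0.008  0.254]
[320. 262.] 32578 z [146.1 151.3 162.9] mean [578.1 285.7 151.4] (array([576.7, 286. ]), array([93.6, 59.5]), np.float64(1.524))
[319. 398.] 7133 z [150.7 151.6 152.5] mean [519.3 288.2 151.6] (array([519.1, 288.2]), array([69.3, 22.2]), np.float64(1.53))
```

Call:
{"fn": "jog_arm", "kwargs": {
  "commands": [
    [-1, [0.01, -0.01, 0.3], [0, 0, 0]],
    [-1, [0, 0, 0.15], [0, 0, 0]],
    [-1, [0, 0, 0.06], [0, 0, 0]],
    [-1, [0, 0, 0], [0, 0, 0]],
    [-1, [0, 0, 0], [0, 0, 0]],
    [1, [0, 0, 0], [0, 0, 0]],
    [1, [0, 0, 0], [0, 0, 0]],
    [1, [0, 0, 0], [0, 0, 0]],
    [1, [0, 0, 0], [0, 0, 0]],
    [1, [0, 0, -0.2], [0, 0, 0]]
  ]
}}

```text
t: 24.05
ee_pos: [554.0, 288.7, 86.3]
orientation: [3.139, -0.067, -0.006]
ft_force: [-0.0, 0.1, -1.0]
width: 88.2
grasp_force: 0.0
```

Call:
{"fn": "jog_arm", "kwargs": {
  "commands": [
    [1, [0, 0, -0.4], [0, 0, 0]],
    [1, [0, 0, -0.4], [0, 0, 0]],
    [1, [0, 0, -0.4], [0, 0, 0]],
    [1, [0, 0, 0], [0, 0, 0]],
    [1, [0, 0, 0], [0, 0, 0]]
  ]
}}

```text
t: 24.55
ee_pos: [556.1, 289.7, 209.3]
orientation: [-3.14, 0.067, -0.003]
ft_force: [-0.0, -1.0, 0.0]
width: 87.6
grasp_force: 0.0
```

```bash
python3 w.py 93 110 75;  python3 plan.py 633.7 -135 205 0.113
```

```text
[320. 232.] 12364 z [ 99.2 100.4 101.5] mean [557.  289.  100.3] (array([554. , 289.1]), array([110.7,  69.2]), np.float64(-0.043))
now [555.3 289.3 207.8] th -0.043 q6 2.07 tilt [-0. -0.] 
turn 2 x -0.099  shift 11 x [0.027 0.391 0.003]
```

Call:
{"fn": "jog_arm", "kwargs": {
  "commands": [
    [1, [0, 0, 0], [0, 0, -0.175]],
    [1, [0, 0, 0], [0, 0, -0.175]],
    [1, [0, 0, 0], [0, 0, -0.175]],
    [1, [0, 0, 0], [0, 0, -0.175]],
    [1, [0, 0, 0], [0, 0, -0.175]],
    [1, [0, 0, 0], [0, 0, -0.175]],
    [1, [0, 0, 0], [0, 0, -0.175]],
    [1, [0, 0, 0], [0, 0, -0.175]],
    [1, [0, 0, 0], [0, 0, -0.175]],
    [1, [0, 0, 0], [0, 0, -0.175]]
  ]
}}

```text
t: 25.6
ee_pos: [554.5, 288.8, 205.7]
orientation: [-2.464, -1.947, 0.006]
ft_force: [0.1, 0.5, 0.1]
width: 87.9
grasp_force: 0.0
```

Call:
{"fn": "jog_arm", "kwargs": {
  "commands": [
    [1, [0, 0, 0], [0, 0, -0.175]],
    [1, [0, 0, 0], [0, 0, -0.175]],
    [1, [0, 0, 0], [0, 0, -0.175]],
    [1, [0, 0, 0], [0, 0, -0.175]],
    [1, [0, 0, 0], [0, 0, -0.175]],
    [1, [0, 0, 0], [0, 0, -0.175]],
    [1, [0, 0, 0], [0, 0, -0.175]],
    [1, [0, 0, 0], [0, 0, -0.175]],
    [1, [0, 0, 0], [0, 0, -0.175]],
    [1, [0, 0, 0], [0, 0, -0.175]]
  ]
}}

```text
t: 26.6
ee_pos: [554.5, 288.9, 205.8]
orientation: [-0.669, -3.066, 0.004]
ft_force: [-0.3, 0.6, 0.8]
width: 87.9
grasp_force: 0.0
```

Call:
{"fn": "jog_arm", "kwargs": {
  "commands": [
    [1, [0, 0, 0], [0, 0, -0.175]],
    [1, [0, 0, 0], [0, 0, -0.175]],
    [1, [0, 0, 0], [0, 0, -0.175]],
    [1, [0, 0, 0], [0, 0, -0.175]],
    [1, [-0.027, -0.391, 0], [0, 0, 0]],
    [1, [-0.027, -0.391, 0], [0, 0, 0]],
    [1, [-0.027, -0.391, 0], [0, 0, 0]],
    [1, [-0.027, -0.391, 0], [0, 0, 0]],
    [1, [-0.027, -0.391, 0], [0, 0, 0]],
    [1, [-0.027, -0.391, 0], [0, 0, 0]]
  ]
}}

```text
t: 27.6
ee_pos: [597.4, 56.6, 206.0]
orientation: [0.18, -3.133, 0.0]
ft_force: [1.1, 0.3, -0.3]
width: 87.6
grasp_force: 0.0
```

Call:
{"fn": "jog_arm", "kwargs": {
  "commands": [
    [1, [-0.027, -0.391, 0], [0, 0, 0]],
    [1, [-0.027, -0.391, 0], [0, 0, 0]],
    [1, [-0.027, -0.391, 0], [0, 0, 0]],
    [1, [-0.027, -0.391, 0], [0, 0, 0]],
    [1, [-0.027, -0.391, 0], [0, 0, 0]],
    [1, [0, 0, 0], [0, 0, 0]],
    [1, [0, 0, 0], [0, 0, 0]]
  ]
}}

```text
t: 28.3
ee_pos: [633.2, -134.9, 206.0]
orientation: [0.177, -3.133, -0.002]
ft_force: [-0.4, -0.5, 0.5]
width: 87.9
grasp_force: 0.0
```

```bash
python3 w.py 38 50 75;  python3 plan.py 633.7 -135 8 3.2546
```

```text
[319. 217.] 8989 z [43.2 44.4 45.6] mean [ 630.8 -136.    44.4] (array([ 633.1, -135.6]), array([111.4,  69.1]), np.float64(0.117))
now [ 633.2 -134.   206.4] th -3.028 q6 -1.91 tilt [-0.003  0.001] 
turn 1 x 0.001  shift 5 x [-0.001 -0.002  0.397]
```

Call:
{"fn": "jog_arm", "kwargs": {
  "commands": [
    [1, [0, -0.012, 0.4], [0, 0, 0]],
    [1, [0, 0, 0.4], [0, 0, 0]],
    [1, [0, 0, 0.4], [0, 0, 0]],
    [1, [0, 0, 0.4], [0, 0, 0]],
    [1, [0, 0, 0.25], [0, 0, 0]],
    [1, [0, 0, 0.13], [0, 0, 0]],
    [1, [0, 0, 0], [0, 0, 0]],
    [-1, [0, 0, 0], [0, 0, 0]],
    [-1, [0, 0, 0], [0, 0, 0]],
    [-1, [0, 0, 0], [0, 0, 0]]
  ]
}}

```text
t: 29.35
ee_pos: [635.6, -135.7, 11.9]
orientation: [-0.18, 3.134, -0.001]
ft_force: [0.7, 1.1, 4.9]
width: 68.2
grasp_force: 30.0
```

Call:
{"fn": "jog_arm", "kwargs": {
  "commands": [
    [-1, [0, 0, 0], [0, 0, 0]],
    [-1, [0, 0, 0], [0, 0, 0]],
    [-1, [0, 0, 0], [0, 0, 0]],
    [-1, [0, 0, -0.1], [0, 0, 0]],
    [-1, [0, 0, -0.3], [0, 0, 0]],
    [-1, [0, 0, -0.4], [0, 0, 0]],
    [-1, [0, 0, -0.4], [0, 0, 0]],
    [-1, [0, 0, -0.2], [0, 0, 0]],
    [-1, [0, 0, 0], [0, 0, 0]],
    [-1, [0, 0, 0], [0, 0, 0]]
  ]
}}

```text
t: 30.35
ee_pos: [633.9, -135.7, 150.0]
orientation: [0.18, -3.136, 0.0]
ft_force: [0.1, 0.2, -3.0]
width: 67.9
grasp_force: 30.0
```

```bash
python3 plan.py 554 289.1 150 3.099
```

```text
now [ 633.9 -135.7  150. ] th -3.027 q6 -1.91 tilt [-0. -0.] 
turn 2 x 0.1  shift 11 x [ 0.089  0.383 -0.   ]
```

Call:
{"fn": "jog_arm", "kwargs": {
  "commands": [
    [-1, [0, 0, 0], [0, 0, 0.1]],
    [-1, [0, 0, 0], [0, 0, 0.1]],
    [-1, [0.089, 0.383, 0], [0, 0, 0]],
    [-1, [0.089, 0.383, 0], [0, 0, 0]],
    [-1, [0.089, 0.383, 0], [0, 0, 0]],
    [-1, [0.089, 0.383, 0], [0, 0, 0]],
    [-1, [0.089, 0.383, 0], [0, 0, 0]],
    [-1, [0.089, 0.383, 0], [0, 0, 0]],
    [-1, [0.089, 0.383, 0], [0, 0, 0]],
    [-1, [0.089, 0.383, 0], [0, 0, 0]]
  ]
}}

```text
t: 31.35
ee_pos: [574.3, 174.5, 147.8]
orientation: [-0.067, -3.137, 0.002]
ft_force: [0.2, 0.7, -2.8]
width: 68.1
grasp_force: 30.0
```

Call:
{"fn": "jog_arm", "kwargs": {
  "commands": [
    [-1, [0.089, 0.383, 0], [0, 0, 0]],
    [-1, [0.089, 0.383, 0], [0, 0, 0]],
    [-1, [0.089, 0.383, 0], [0, 0, 0]],
    [-1, [0, 0, 0], [0, 0, 0]],
    [-1, [0, 0, 0], [0, 0, 0]],
    [-1, [0, 0, 0], [0, 0, 0]]
  ]
}}

```text
t: 31.95
ee_pos: [553.8, 288.2, 148.7]
orientation: [-0.067, -3.138, 0.003]
ft_force: [-0.1, -0.2, -3.8]
width: 67.6
grasp_force: 30.0
```

```bash
python3 plan.py 553.5 289.1 112.5 3.099;python3 w.py 150 205 90
```

```text
now [553.8 288.2 148.7] th 3.099 q6 -1.07 tilt [-0.002 -0.002] 
turn 1 x -0.0  shift 1 x [0.004 0.009 0.362]
[319. 257.] 34226 z [179.8 181.4 191.7] mean [527.1 288.8 181.8] (array([528.2, 288.8]), array([93. , 65.5]), np.float64(1.53))
[319. 398.] 7036 z [180.2 181.  181.9] mean [588.9 286.2 181.1] (array([589. , 286.1]), array([69.4, 22.7]), np.float64(1.536))
```

Call:
{"fn": "jog_arm", "kwargs": {
  "commands": [
    [-1, [-0.03, 0.007, 0.2], [0, 0, 0]],
    [-1, [0, 0, 0.1], [0, 0, 0]],
    [-1, [0, 0, 0.06], [0, 0, 0]],
    [-1, [0, 0, 0], [0, 0, 0]],
    [-1, [0, 0, 0], [0, 0, 0]],
    [1, [0, 0, 0], [0, 0, 0]],
    [1, [0, 0, 0], [0, 0, 0]],
    [1, [0, 0, 0], [0, 0, 0]],
    [1, [0, 0, 0], [0, 0, 0]],
    [1, [0, 0, -0.2], [0, 0, 0]]
  ]
}}

```text
t: 33.0
ee_pos: [556.0, 289.3, 132.3]
orientation: [-0.067, -3.137, 0.003]
ft_force: [0.1, -0.4, 0.3]
width: 87.8
grasp_force: 0.0
```

Call:
{"fn": "jog_arm", "kwargs": {
  "commands": [
    [1, [0, 0, -0.4], [0, 0, 0]],
    [1, [0, 0, -0.4], [0, 0, 0]],
    [1, [0, 0, -0.2], [0, 0, 0]],
    [1, [0, 0, 0], [0, 0, 0]],
    [1, [0, 0, 0], [0, 0, 0]]
  ]
}}

```text
t: 33.5
ee_pos: [557.4, 289.9, 233.9]
orientation: [0.067, 3.141, 0.0]
ft_force: [-0.8, 0.4, -0.5]
width: 88.0
grasp_force: 0.0
```

```bash
python3 w.py 135 155 75;  python3 plan.py 456.4 -133.1 200 2.9206
```

```text
[319. 232.] 14406 z [143.3 144.4 145.5] mean [551.9 289.6 144.4] (array([555.2, 289.5]), array([111.7,  69.2]), np.float64(-0.043))
now [556.9 289.7 232.9] th 3.099 q6 -1.07 tilt [-0.002 -0.001] 
turn 2 x 0.114  shift 11 x [ 0.005 -0.395  0.03 ]
```

Call:
{"fn": "jog_arm", "kwargs": {
  "commands": [
    [1, [0, 0, 0], [0, 0, 0.114]],
    [1, [0, 0, 0], [0, 0, 0.114]],
    [1, [0.005, -0.395, 0.03], [0, 0, 0]],
    [1, [0.005, -0.395, 0.03], [0, 0, 0]],
    [1, [0.005, -0.395, 0.03], [0, 0, 0]],
    [1, [0.005, -0.395, 0.03], [0, 0, 0]],
    [1, [0.005, -0.395, 0.03], [0, 0, 0]],
    [1, [0.005, -0.395, 0.03], [0, 0, 0]],
    [1, [0.005, -0.395, 0.03], [0, 0, 0]],
    [1, [0.005, -0.395, 0.03], [0, 0, 0]]
  ]
}}

```text
t: 34.55
ee_pos: [482.5, -18.7, 208.4]
orientation: [-0.347, -3.119, 0.0]
ft_force: [0.5, -1.3, -0.3]
width: 87.9
grasp_force: 0.0
```

Call:
{"fn": "jog_arm", "kwargs": {
  "commands": [
    [1, [0.005, -0.395, 0.03], [0, 0, 0]],
    [1, [0.005, -0.395, 0.03], [0, 0, 0]],
    [1, [0.005, -0.395, 0.03], [0, 0, 0]],
    [1, [0, 0, 0], [0, 0, 0]],
    [1, [0, 0, 0], [0, 0, 0]]
  ]
}}

```text
t: 35.05
ee_pos: [455.6, -132.9, 199.8]
orientation: [-0.351, -3.119, -0.001]
ft_force: [0.2, 0.1, -0.8]
width: 87.7
grasp_force: 0.0
```

```bash
python3 w.py 32 44 65;  python3 plan.py 456.4 -133.1 7 2.9206
```

```text
[320. 218.] 6122 z [37.1 38.4 39.6] mean [ 453.6 -132.8   38.4] (array([ 455.1, -133.2]), array([91.3, 57.1]), np.float64(-0.225))
now [ 456.1 -132.2  200.1] th 2.919 q6 -1.66 tilt [-0.002  0.001] 
turn 1 x -0.002  shift 5 x [-0.001 -0.002  0.386]
```

Call:
{"fn": "jog_arm", "kwargs": {
  "commands": [
    [1, [0.008, -0.01, 0.4], [0, 0, 0]],
    [1, [0, 0, 0.4], [0, 0, 0]],
    [1, [0, 0, 0.4], [0, 0, 0]],
    [1, [0, 0, 0.4], [0, 0, 0]],
    [1, [0, 0, 0.2], [0, 0, 0]],
    [1, [0, 0, 0.13], [0, 0, 0]],
    [1, [0, 0, 0], [0, 0, 0]],
    [-1, [0, 0, 0], [0, 0, 0]],
    [-1, [0, 0, 0], [0, 0, 0]],
    [-1, [0, 0, 0], [0, 0, 0]]
  ]
}}

```text
t: 36.1
ee_pos: [456.6, -133.6, 9.3]
orientation: [0.347, 3.12, -0.001]
ft_force: [1.2, 0.5, 0.7]
width: 67.6
grasp_force: 0.0
```

Call:
{"fn": "jog_arm", "kwargs": {
  "commands": [
    [-1, [0, 0, 0], [0, 0, 0]],
    [-1, [0, 0, 0], [0, 0, 0]],
    [-1, [0, 0, 0], [0, 0, 0]],
    [-1, [0, 0, 0], [0, 0, 0]]
  ]
}}

```text
t: 36.5
ee_pos: [456.2, -133.6, 8.9]
orientation: [0.348, 3.121, -0.0]
ft_force: [-0.4, 1.8, 7.7]
width: 56.2
grasp_force: 30.0
```

Call:
{"fn": "jog_arm", "kwargs": {
  "commands": [
    [-1, [0, 0, -0.1], [0, 0, 0]],
    [-1, [0, 0, -0.3], [0, 0, 0]],
    [-1, [0, 0, -0.4], [0, 0, 0]],
    [-1, [0, 0, -0.4], [0, 0, 0]],
    [-1, [0, 0, -0.4], [0, 0, 0]],
    [-1, [0, 0, -0.3], [0, 0, 0]],
    [-1, [0, 0, 0], [0, 0, 0]],
    [-1, [0, 0, 0], [0, 0, 0]]
  ]
}}

```text
t: 37.3
ee_pos: [455.5, -133.4, 198.5]
orientation: [0.347, 3.121, -0.0]
ft_force: [0.3, 0.2, -1.9]
width: 55.1
grasp_force: 30.0
```

```bash
python3 plan.py 554.5 289.3 198 3.099
```

```text
now [ 455.5 -133.4  198.5] th 2.92 q6 -1.66 tilt [ 0.001 -0.   ] 
turn 2 x -0.114  shift 11 x [-0.074  0.388  0.   ]
```

Call:
{"fn": "jog_arm", "kwargs": {
  "commands": [
    [-1, [0, 0, 0], [0, 0, -0.114]],
    [-1, [0, 0, 0], [0, 0, -0.114]],
    [-1, [-0.074, 0.388, 0], [0, 0, 0]],
    [-1, [-0.074, 0.388, 0], [0, 0, 0]],
    [-1, [-0.074, 0.388, 0], [0, 0, 0]],
    [-1, [-0.074, 0.388, 0], [0, 0, 0]],
    [-1, [-0.074, 0.388, 0], [0, 0, 0]],
    [-1, [-0.074, 0.388, 0], [0, 0, 0]],
    [-1, [-0.074, 0.388, 0], [0, 0, 0]],
    [-1, [-0.074, 0.388, 0], [0, 0, 0]]
  ]
}}

```text
t: 38.3
ee_pos: [526.7, 175.3, 195.7]
orientation: [-0.066, -3.137, 0.002]
ft_force: [0.6, -0.4, -1.5]
width: 56.3
grasp_force: 30.0
```

Call:
{"fn": "jog_arm", "kwargs": {
  "commands": [
    [-1, [-0.074, 0.388, 0], [0, 0, 0]],
    [-1, [-0.074, 0.388, 0], [0, 0, 0]],
    [-1, [-0.074, 0.388, 0], [0, 0, 0]],
    [-1, [0, 0, 0], [0, 0, 0]],
    [-1, [0, 0, 0], [0, 0, 0]],
    [-1, [0, 0, 0], [0, 0, 0]]
  ]
}}

```text
t: 38.9
ee_pos: [554.0, 288.1, 196.4]
orientation: [-0.067, -3.138, 0.003]
ft_force: [-0.1, -1.0, -2.0]
width: 55.8
grasp_force: 30.0
```

```bash
python3 plan.py 554.5 289.3 154 3.099;python3 w.py 195 250 90
```

```text
now [554.  288.1 196.4] th 3.099 q6 -1.07 tilt [-0.003 -0.002] 
turn 1 x -0.0  shift 2 x [-0.002  0.006  0.212]
[320. 270.] 23959 z [217.1 226.  240.2] mean [533.5 288.5 226.3] (array([535. , 288.5]), array([80.8, 55.9]), np.float64(1.524))
[319. 393.] 4504 z [224.8 225.7 226.7] mean [589.3 286.1 225.7] (array([589.9, 286.1]), array([57.3, 18.9]), np.float64(1.532))
```

Call:
{"fn": "jog_arm", "kwargs": {
  "commands": [
    [-1, [-0.007, 0.008, 0.25], [0, 0, 0]],
    [-1, [0, 0, 0.12], [0, 0, 0]],
    [-1, [0, 0, 0.06], [0, 0, 0]],
    [-1, [0, 0, 0], [0, 0, 0]],
    [-1, [0, 0, 0], [0, 0, 0]],
    [1, [0, 0, 0], [0, 0, 0]],
    [1, [0, 0, 0], [0, 0, 0]],
    [1, [0, 0, 0], [0, 0, 0]],
    [1, [0, 0, 0], [0, 0, 0]],
    [1, [0, 0, -0.2], [0, 0, 0]]
  ]
}}

```text
t: 39.95
ee_pos: [554.4, 289.5, 173.1]
orientation: [-0.067, -3.137, 0.003]
ft_force: [-0.2, 0.4, -0.2]
width: 87.5
grasp_force: 0.0
```

Call:
{"fn": "jog_arm", "kwargs": {
  "commands": [
    [1, [0, 0, -0.4], [0, 0, 0]],
    [1, [0, 0, -0.4], [0, 0, 0]],
    [1, [0, 0, -0.2], [0, 0, 0]],
    [1, [0, 0, 0], [0, 0, 0]],
    [1, [0, 0, 0], [0, 0, 0]]
  ]
}}

```text
t: 40.45
ee_pos: [555.7, 290.2, 274.9]
orientation: [0.067, 3.141, 0.0]
ft_force: [-0.3, 0.1, -0.4]
width: 87.9
grasp_force: 0.0
```

```bash
python3 w.py 174 195 75;  python3 plan.py 454.4 -249.8 200 3.3656
```

```text
[320. 235.] 9490 z [181.2 182.4 183.6] mean [552.8 289.9 182.4] (array([555.1, 289.8]), array([91.4, 57.2]), np.float64(-0.043))
now [555.2 289.9 273.9] th 3.099 q6 -1.07 tilt [-0.002 -0.001] 
turn 2 x -0.17  shift 14 x [ 0.156 -0.36   0.053]
```

Call:
{"fn": "jog_arm", "kwargs": {
  "commands": [
    [1, [0, 0, 0], [0, 0, -0.17]],
    [1, [0, 0, 0], [0, 0, -0.17]],
    [1, [0.156, -0.36, 0.053], [0, 0, 0]],
    [1, [0.156, -0.36, 0.053], [0, 0, 0]],
    [1, [0.156, -0.36, 0.053], [0, 0, 0]],
    [1, [0.156, -0.36, 0.053], [0, 0, 0]],
    [1, [0.156, -0.36, 0.053], [0, 0, 0]],
    [1, [0.156, -0.36, 0.053], [0, 0, 0]],
    [1, [0.156, -0.36, 0.053], [0, 0, 0]],
    [1, [0.156, -0.36, 0.053], [0, 0, 0]]
  ]
}}

```text
t: 41.5
ee_pos: [496.7, -19.7, 230.8]
orientation: [0.352, -3.119, -0.001]
ft_force: [-0.5, 0.3, 0.1]
width: 87.9
grasp_force: 0.0
```

Call:
{"fn": "jog_arm", "kwargs": {
  "commands": [
    [1, [0.156, -0.36, 0.053], [0, 0, 0]],
    [1, [0.156, -0.36, 0.053], [0, 0, 0]],
    [1, [0.156, -0.36, 0.053], [0, 0, 0]],
    [1, [0.156, -0.36, 0.053], [0, 0, 0]],
    [1, [0.156, -0.36, 0.053], [0, 0, 0]],
    [1, [0.156, -0.36, 0.053], [0, 0, 0]],
    [1, [0, 0, 0], [0, 0, 0]],
    [1, [0, 0, 0], [0, 0, 0]]
  ]
}}

```text
t: 42.3
ee_pos: [454.0, -249.6, 199.3]
orientation: [0.348, -3.12, -0.004]
ft_force: [0.5, 0.1, -0.1]
width: 87.7
grasp_force: 0.0
```

```bash
python3 w.py 32 44 65;  python3 plan.py 454.4 -249.8 7 3.3656
```

```text
[318. 218.] 6145 z [37.2 38.4 39.6] mean [ 452.1 -251.1   38.4] (array([ 453.8, -250.7]), array([91.5, 57.1]), np.float64(0.227))
now [ 454.4 -248.9  199.8] th -2.918 q6 -2.32 tilt [-0.002  0.002] 
turn 1 x -0.0  shift 5 x [ 0.    -0.002  0.386]
```

Call:
{"fn": "jog_arm", "kwargs": {
  "commands": [
    [1, [0.005, -0.012, 0.4], [0, 0, 0]],
    [1, [0, 0, 0.4], [0, 0, 0]],
    [1, [0, 0, 0.4], [0, 0, 0]],
    [1, [0, 0, 0.4], [0, 0, 0]],
    [1, [0, 0, 0.2], [0, 0, 0]],
    [1, [0, 0, 0.13], [0, 0, 0]],
    [1, [0, 0, 0], [0, 0, 0]],
    [-1, [0, 0, 0], [0, 0, 0]],
    [-1, [0, 0, 0], [0, 0, 0]],
    [-1, [0, 0, 0], [0, 0, 0]]
  ]
}}

```text
t: 43.35
ee_pos: [455.8, -251.4, 9.2]
orientation: [-0.352, 3.12, -0.002]
ft_force: [0.1, -0.4, 0.1]
width: 67.3
grasp_force: 0.0
```

Call:
{"fn": "jog_arm", "kwargs": {
  "commands": [
    [-1, [0, 0, 0], [0, 0, 0]],
    [-1, [0, 0, 0], [0, 0, 0]],
    [-1, [0, 0, 0], [0, 0, 0]],
    [-1, [0, 0, 0], [0, 0, 0]]
  ]
}}

```text
t: 43.75
ee_pos: [455.4, -251.2, 8.7]
orientation: [-0.351, 3.121, -0.001]
ft_force: [-0.9, 1.2, 6.7]
width: 56.2
grasp_force: 30.0
```

Call:
{"fn": "jog_arm", "kwargs": {
  "commands": [
    [-1, [0, 0, -0.1], [0, 0, 0]],
    [-1, [0, 0, -0.3], [0, 0, 0]],
    [-1, [0, 0, -0.4], [0, 0, 0]],
    [-1, [0, 0, -0.4], [0, 0, 0]],
    [-1, [0, 0, -0.4], [0, 0, 0]],
    [-1, [0, 0, -0.4], [0, 0, 0]],
    [-1, [0, 0, -0.3], [0, 0, 0]],
    [-1, [0, 0, 0], [0, 0, 0]],
    [-1, [0, 0, 0], [0, 0, 0]]
  ]
}}

```text
t: 44.65
ee_pos: [454.8, -251.0, 238.5]
orientation: [-0.352, 3.121, -0.001]
ft_force: [-0.9, 0.1, -1.3]
width: 56.0
grasp_force: 30.0
```

```bash
python3 plan.py 554.5 289.3 236 3.099
```

```text
now [ 454.8 -251.   238.5] th -2.917 q6 -2.32 tilt [ 0.001 -0.001] 
turn 2 x 0.17  shift 14 x [-0.055  0.389  0.002]
```

Call:
{"fn": "jog_arm", "kwargs": {
  "commands": [
    [-1, [0, 0, 0], [0, 0, 0.17]],
    [-1, [0, 0, 0], [0, 0, 0.17]],
    [-1, [-0.055, 0.389, 0], [0, 0, 0]],
    [-1, [-0.055, 0.389, 0], [0, 0, 0]],
    [-1, [-0.055, 0.389, 0], [0, 0, 0]],
    [-1, [-0.055, 0.389, 0], [0, 0, 0]],
    [-1, [-0.055, 0.389, 0], [0, 0, 0]],
    [-1, [-0.055, 0.389, 0], [0, 0, 0]],
    [-1, [-0.055, 0.389, 0], [0, 0, 0]],
    [-1, [-0.055, 0.389, 0], [0, 0, 0]]
  ]
}}

```text
t: 45.65
ee_pos: [510.8, 59.5, 235.9]
orientation: [-0.067, -3.137, 0.001]
ft_force: [0.3, -0.6, -0.7]
width: 55.7
grasp_force: 30.0
```

Call:
{"fn": "jog_arm", "kwargs": {
  "commands": [
    [-1, [-0.055, 0.389, 0], [0, 0, 0]],
    [-1, [-0.055, 0.389, 0], [0, 0, 0]],
    [-1, [-0.055, 0.389, 0], [0, 0, 0]],
    [-1, [-0.055, 0.389, 0], [0, 0, 0]],
    [-1, [-0.055, 0.389, 0], [0, 0, 0]],
    [-1, [-0.055, 0.389, 0], [0, 0, 0]],
    [-1, [0, 0, 0], [0, 0, 0]],
    [-1, [0, 0, 0], [0, 0, 0]],
    [-1, [0, 0, 0], [0, 0, 0]]
  ]
}}

```text
t: 46.55
ee_pos: [554.1, 288.6, 236.5]
orientation: [-0.067, -3.138, 0.003]
ft_force: [-1.1, 0.3, -0.9]
width: 55.7
grasp_force: 30.0
```

```bash
python3 plan.py 554.5 289.3 192 3.099;python3 w.py 230 290 90
```

```text
now [554.1 288.6 236.5] th 3.099 q6 -1.07 tilt [-0.003 -0.002] 
turn 1 x -0.0  shift 2 x [-0.002  0.004  0.222]
[319. 269.] 24286 z [255.  266.2 279.9] mean [533.1 289.  266.2] (array([534.7, 288.8]), array([81.5, 56.1]), np.float64(1.53))
[319. 393.] 4507 z [265.  266.  266.9] mean [589.2 286.5 266. ] (array([589.7, 286.5]), array([57.3, 19. ]), np.float64(1.519))
```

Call:
{"fn": "jog_arm", "kwargs": {
  "commands": [
    [-1, [-0.01, 0.006, 0.25], [0, 0, 0]],
    [-1, [0, 0, 0.14], [0, 0, 0]],
    [-1, [0, 0, 0.06], [0, 0, 0]],
    [-1, [0, 0, 0], [0, 0, 0]],
    [-1, [0, 0, 0], [0, 0, 0]],
    [1, [0, 0, 0], [0, 0, 0]],
    [1, [0, 0, 0], [0, 0, 0]],
    [1, [0, 0, 0], [0, 0, 0]],
    [1, [0, 0, 0], [0, 0, 0]],
    [1, [0, 0, -0.2], [0, 0, 0]]
  ]
}}

```text
t: 47.6
ee_pos: [554.6, 289.7, 210.8]
orientation: [-0.067, -3.137, 0.003]
ft_force: [-0.4, -0.1, 0.4]
width: 87.7
grasp_force: 0.0
```

Call:
{"fn": "jog_arm", "kwargs": {
  "commands": [
    [1, [0, 0, -0.4], [0, 0, 0]],
    [1, [0, 0, -0.4], [0, 0, 0]],
    [1, [0, 0, -0.2], [0, 0, 0]],
    [1, [0, 0, 0], [0, 0, 0]],
    [1, [0, 0, 0], [0, 0, 0]]
  ]
}}

```text
t: 48.1
ee_pos: [555.9, 290.3, 312.6]
orientation: [-0.067, -3.141, -0.0]
ft_force: [0.2, -0.4, -0.6]
width: 87.8
grasp_force: 0.0
```

```bash
python3 w.py 212 232 75; python3 m.py | grep -E "^(brown|pot|tinrim)"; python3 -c "
import cv2;from h import *
im,P=look('top');cv2.imwrite('pics/t2.png',im)"; python3 plan.py 638.2 2 205 3.099
```

```text
[320. 235.] 9502 z [219.2 220.4 221.5] mean [552.8 290.1 220.4] (array([555., 290.]), array([91.3, 57.2]), np.float64(-0.044))
brown [238. 244.] z 117.2 (array([529.5, 256.4]), array([43.9,  1.5]), np.float64(-0.058))
tinrim 69 z [ 85.9  94.3 107.3] mean [542.  255.1  95.3] (array([552.5, 254.8]), array([107.7,   2.7]), np.float64(-0.048))
now [555.3 290.  311. ] th 3.099 q6 -1.07 tilt [-0.003 -0.001] 
turn 1 x 0.0  shift 8 x [-0.119 -0.355  0.133]Traceback (most recent call last):
  File "m.py", line 12, in <module>
    q=P[m];print(nm,len(q),"z",np.percentile(q[:,2],[5,50,95]).round(1),"mean",q.mean(0).round(1),rect(q[:,:2]))
                               ~~~~~~~~~~~~~^^^^^^^^^^^^^^^^^^
    return _quantile_unchecked(
        a, q, axis, out, overwrite_input, method, keepdims, weights)
    return _ureduce(a,
                    func=_quantile_ureduce_func,
    ...<5 lines>...
                    overwrite_input=overwrite_input,
                    method=method)
    r = func(a, **kwargs)
    result = _quantile(arr,
                       quantiles=q,
    ...<2 lines>...
                       out=out,
                       weights=wgt)
    slices_having_nans = np.isnan(arr[-1, ...])
                                  ~~~^^^^^^^^^
IndexError: index -1 is out of bounds for axis 0 with size 0
```

View pics/t2.png

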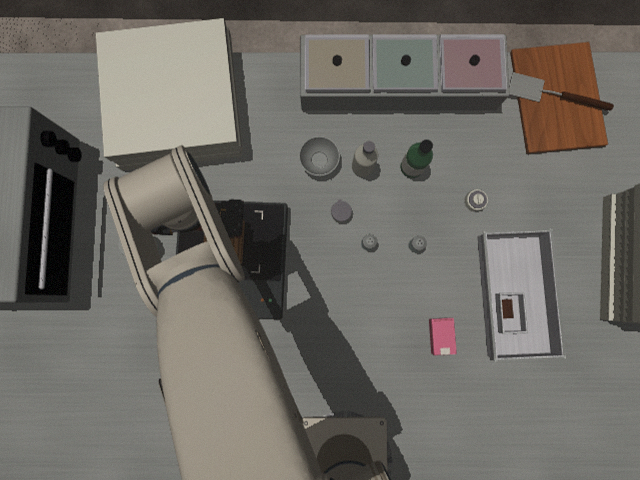

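The stack holds four cartons. The tin has been nudged to (512,312) but still lies in the pan. The pot is at (342,211) and the bystanders are unmoved.

Call:
{"fn": "jog_arm", "kwargs": {
  "commands": [
    [1, [-0.119, -0.355, 0.13], [0, 0, 0]],
    [1, [-0.119, -0.355, 0.13], [0, 0, 0]],
    [1, [-0.119, -0.355, 0.13], [0, 0, 0]],
    [1, [-0.119, -0.355, 0.13], [0, 0, 0]],
    [1, [-0.119, -0.355, 0.13], [0, 0, 0]],
    [1, [-0.119, -0.355, 0.13], [0, 0, 0]],
    [1, [-0.119, -0.355, 0.13], [0, 0, 0]],
    [1, [-0.119, -0.355, 0.13], [0, 0, 0]],
    [1, [0, 0, 0], [0, 0, 0]],
    [1, [0, 0, 0], [0, 0, 0]]
  ]
}}

```text
t: 49.25
ee_pos: [638.3, 1.9, 207.3]
orientation: [-0.07, -3.138, -0.0]
ft_force: [-0.0, -0.1, 0.2]
width: 87.8
grasp_force: 0.0
```

```bash
python3 w.py 30 42 60;  python3 plan.py 638.2 2 9 3.099; python3 - <<'E'
from h import *
im,P=look("top");z=P[...,2];m=np.zeros(z.shape,bool);m[285:340,492:535]=1;m&=(z>28)&(z<48)
q=P[m];print("tin",len(q),np.median(q[:,2]),rect(q[:,:2]))
E
```

```text
[320. 216.] 2652 z [35.1 36.4 37.7] mean [636.3   2.3  36.4] (array([636.2,   2.2]), array([53.9, 53.8]), np.float64(-0.616))
now [638.5   2.8 208. ] th 3.098 q6 -1.54 tilt [-0.002  0.   ] 
turn 1 x -0.001  shift 5 x [ 0.001 -0.002  0.398]
tin 327 38.249176896407334 (array([ 373.3, -435.2]), array([102.3,  68.2]), np.float64(0.021))
```

Call:
{"fn": "jog_arm", "kwargs": {
  "commands": [
    [1, [0.012, 0, 0.4], [0, 0, 0]],
    [1, [0, 0, 0.4], [0, 0, 0]],
    [1, [0, 0, 0.4], [0, 0, 0]],
    [1, [0, 0, 0.4], [0, 0, 0]],
    [1, [0, 0, 0.27], [0, 0, 0]],
    [1, [0, 0, 0.13], [0, 0, 0]],
    [1, [0, 0, 0], [0, 0, 0]],
    [-1, [0, 0, 0], [0, 0, 0]],
    [-1, [0, 0, 0], [0, 0, 0]],
    [-1, [0, 0, 0], [0, 0, 0]]
  ]
}}

```text
t: 50.35
ee_pos: [639.1, 2.7, 10.7]
orientation: [0.067, 3.138, 0.0]
ft_force: [-0.3, 0.5, 0.3]
width: 67.5
grasp_force: 0.0
```

Call:
{"fn": "jog_arm", "kwargs": {
  "commands": [
    [-1, [0, 0, 0], [0, 0, 0]],
    [-1, [0, 0, 0], [0, 0, 0]],
    [-1, [0, 0, 0], [0, 0, 0]],
    [-1, [0, 0, 0], [0, 0, 0]],
    [-1, [0, 0, 0], [0, 0, 0]]
  ]
}}

```text
t: 50.85
ee_pos: [638.5, 2.6, 9.9]
orientation: [0.067, 3.14, 0.0]
ft_force: [-1.4, 0.6, 6.6]
width: 54.5
grasp_force: 30.0
```

Call:
{"fn": "jog_arm", "kwargs": {
  "commands": [
    [-1, [0, 0, -0.1], [0, 0, 0]],
    [-1, [0, 0, -0.3], [0, 0, 0]],
    [-1, [0, 0, -0.4], [0, 0, 0]],
    [-1, [0, 0, -0.4], [0, 0, 0]],
    [-1, [0, 0, -0.4], [0, 0, 0]],
    [-1, [0, 0, -0.4], [0, 0, 0]],
    [-1, [0, 0, -0.4], [0, 0, 0]],
    [-1, [0, 0, -0.3], [0, 0, 0]],
    [-1, [0, 0, 0], [0, 0, 0]],
    [-1, [0, 0, 0], [0, 0, 0]]
  ]
}}

```text
t: 51.85
ee_pos: [637.7, 2.6, 279.4]
orientation: [0.067, 3.14, 0.0]
ft_force: [0.3, 0.0, -1.4]
width: 54.4
grasp_force: 30.0
```

```bash
python3 plan.py 554.8 289.6 275 3.099; python3 w.py 285 330 60
```

```text
now [637.7   2.6 279.4] th 3.099 q6 -1.54 tilt [ 0.001 -0.   ] 
turn 1 x -0.0  shift 8 x [0.119 0.354 0.005]
[320. 295.] 14356 z [293.6 305.9 323.9] mean [628.4   2.5 306.9] (array([628.2,   2.5]), array([78.2, 39.6]), np.float64(1.526))
```

Call:
{"fn": "jog_arm", "kwargs": {
  "commands": [
    [-1, [0.119, 0.354, 0], [0, 0, 0]],
    [-1, [0.119, 0.354, 0], [0, 0, 0]],
    [-1, [0.119, 0.354, 0], [0, 0, 0]],
    [-1, [0.119, 0.354, 0], [0, 0, 0]],
    [-1, [0.119, 0.354, 0], [0, 0, 0]],
    [-1, [0.119, 0.354, 0], [0, 0, 0]],
    [-1, [0.119, 0.354, 0], [0, 0, 0]],
    [-1, [0.119, 0.354, 0], [0, 0, 0]],
    [-1, [0, 0, 0], [0, 0, 0]],
    [-1, [0, 0, 0], [0, 0, 0]]
  ]
}}

```text
t: 52.9
ee_pos: [553.7, 289.8, 276.9]
orientation: [-0.064, -3.138, 0.003]
ft_force: [-0.3, -0.2, -0.5]
width: 54.0
grasp_force: 30.0
```

Call:
{"fn": "jog_arm", "kwargs": {
  "commands": [
    [-1, [0, 0, 0], [0, 0, 0]]
  ]
}}

```text
t: 53.0
ee_pos: [554.6, 288.6, 277.6]
orientation: [-0.067, -3.139, 0.002]
ft_force: [-0.2, -0.2, -1.8]
width: 54.6
grasp_force: 30.0
```

```bash
python3 plan.py 555.3 289.6 230 3.099; python3 - <<'E'
from h import *
o=get_obs();im,P=look("wrist");z=P[...,2];m=(abs(z-o["ee_pos"][2]-26.5)<3)&(np.hypot(P[...,0]-555,P[...,1]-290)<45)
q=P[m];print(len(q),np.median(q[:,2]),rect(q[:,:2]),q.min(0),q.max(0),cv2.minEnclosingCircle(q[:,:2].astype(np.float32)))
m=(abs(z-220.4)<4)&(np.hypot(P[...,0]-555,P[...,1]-290)<75);q=P[m];print(len(q),rect(q[:,:2]))
cv2.imwrite("pics/p1.png",im)
E
```

```text
now [554.6 288.6 277.6] th 3.099 q6 -1.07 tilt [-0.002 -0.001] 
turn 1 x -0.0  shift 2 x [-0.003  0.005  0.238]
10603 304.1557241711263 (array([549.5, 286.5]), array([64.4, 53.1]), np.float64(0.94)) [525.04223738 252.43181949 301.14178878] [584.32446335 324.64093352 307.12744382] ((547.9186401367188, 288.34393310546875), 36.444210052490234)
5134 (array([533.5, 290.9]), array([57.2, 48.2]), np.float64(1.524))
```

View pics/p1.png

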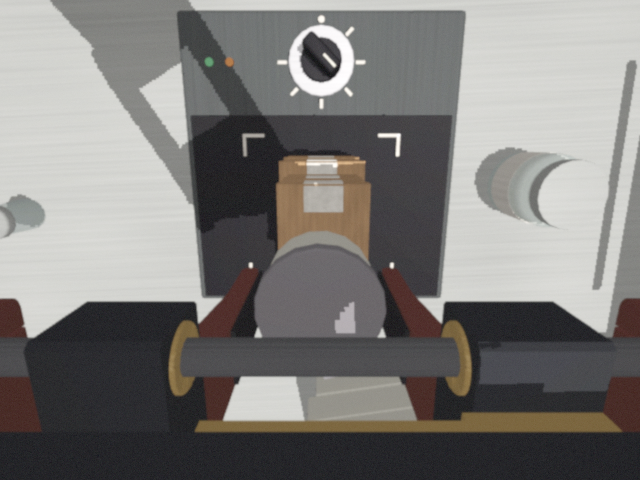

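The pot is held upright over the column, with its lid at about (320,302). The column is aligned, and the dial pointer is still on the third tick (307,40)–(335,65).

Call:
{"fn": "jog_arm", "kwargs": {
  "commands": [
    [-1, [-0.015, 0.01, 0.25], [0, 0, 0]],
    [-1, [0, 0, 0.15], [0, 0, 0]],
    [-1, [0, 0, 0.07], [0, 0, 0]],
    [-1, [0, 0, 0.005], [0, 0, 0]],
    [-1, [0, 0, 0], [0, 0, 0]],
    [1, [0, 0, 0], [0, 0, 0]],
    [1, [0, 0, 0], [0, 0, 0]],
    [1, [0, 0, 0], [0, 0, 0]],
    [1, [0, 0, 0], [0, 0, 0]],
    [1, [0, 0, -0.15], [0, 0, 0]]
  ]
}}

```text
t: 54.05
ee_pos: [555.3, 290.0, 245.2]
orientation: [-0.067, -3.138, 0.003]
ft_force: [0.5, 0.9, -0.2]
width: 87.2
grasp_force: 0.0
```

Call:
{"fn": "jog_arm", "kwargs": {
  "commands": [
    [1, [0, 0, -0.4], [0, 0, 0]],
    [1, [0, 0, -0.4], [0, 0, 0]],
    [1, [0, 0, -0.3], [0, 0, 0]],
    [1, [0, 0, 0], [0, 0, 0]],
    [1, [0, 0, 0], [0, 0, 0]]
  ]
}}

```text
t: 54.55
ee_pos: [556.6, 290.7, 357.8]
orientation: [0.067, 3.139, 0.002]
ft_force: [0.2, 0.8, -0.0]
width: 87.9
grasp_force: 0.0
```

```bash
python3 w.py 249 266 60; python3 w.py 212 230 75; python3 - <<'E'
from h import *
im,P=look("scene");cv2.imwrite("pics/s2.png",im)
im,P=look("top");z=P[...,2];m=np.zeros(z.shape,bool);m[280:345,485:540]=1;m&=(z>28)&(z<48)
q=P[m];print("tin",len(q),np.median(q[:,2]),rect(q[:,:2]))
E
```

```text
[319. 233.] 4072 z [255.2 256.4 257.5] mean [554.4 290.2 256.4] (array([554.6, 290. ]), array([54.1, 53.8]), np.float64(-0.691))
[320. 188.] 2322 z [219.  220.4 221.9] mean [523.4 291.3 220.5] (array([530.2, 291. ]), array([57.1, 41.9]), np.float64(1.542))
[299. 268.] 394 z [219.1 220.3 221.5] mean [592.6 270.6 220.3] (array([588.4, 274.9]), array([29.7, 22.3]), np.float64(1.528))
[344. 267.] 294 z [219.1 220.3 221.6] mean [593.4 309.8 220.3] (array([589.9, 305.3]), array([22.9, 22.1]), np.float64(1.554))
tin 467 37.908953807579564 (array([ 375.3, -419.3]), array([162.6,  99.3]), np.float64(0.035))
```

View pics/s2.png

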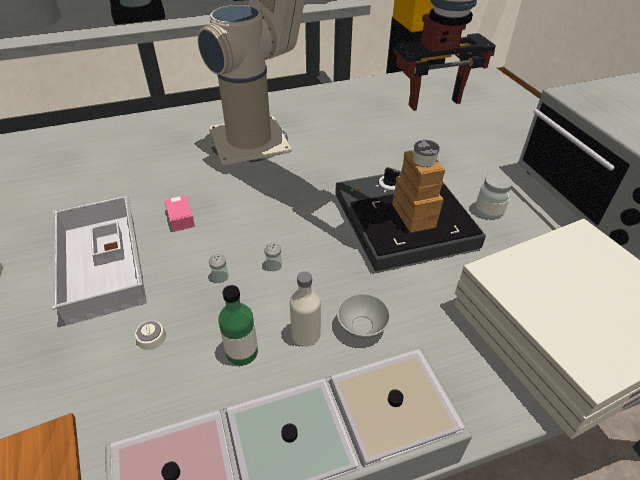

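The column stands square, with the pot on top at (427,152). The tin lies flat in the pan at (107,243), the gripper is clear and the bystanders are in place.

```bash
python3 -c "
from workcell import close_job;print(close_job())"
```

```text
the job is handed in; nothing more can be done
None
```

The job is handed in at about 55 s (no verdict was returned): the tin lies flat in the pan, the dial reads about 2.35 rad (third tick), all four cartons are stacked square in the heating zone with the pot upright on top, and nothing else was moved.

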